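# Load a tube rack into the gated holding bay and latch the gate

### The arm

A 6-joint arm with a two-finger parallel gripper is mounted at the origin on the work surface. World frame = base frame: x ahead of the robot, y to its left, z up, the work surface at z = 0. Lengths are in m, angles in rad, forces in N, time in s.
With the tool pointing down it reaches from about 0.35 to 1 m from the base axis. Payload 7.1 kg.
Tool frame: the origin (TCP) lies on the centre line of the jaws, within the pads' length; the fingertips stand 11 mm ahead of it and the grasp point (between the pads) lies 8 mm behind it (finger_overhang is the distance from the TCP to the fingertips, in m); z points along the fingers, x is the direction in which the jaws open and shut, and the axes are right-handed (so a half turn about z gives the same grasp; the last joint's range is limited). The gripper opens to 85 mm and grips with 20 to 120 N. Pads are 22 mm wide; open, the fingers measure 114 mm over their backs; the gripper's body (76 mm by 85 mm) begins 54 mm behind the grasp point. The pads swing forward as they close: fully open they stand 13 mm farther back than shut.
Start: joints at [-1.283, 0.423, 1.63, -0, 1.089, -0.019], TCP at [0.189, -0.596, 0.242] pointing down, gripper open.
Joint ranges: [-3, 3], [-0.9, 2.11], [0.09, 2.58], [-1.31, 4.45], [0.11, 2.69], [-2.54, 2.54]. Speed limits (rad/s): [2.39, 2.39, 3.01, 3.14, 3.14, 3.14].

### API

Orientations are given as a unit quaternion [w, x, y, z].
In Python, from bench import get_obs, get_image, job_done, finger_overhang gives the robot as it stands.
- The arm moves only by the shell command python3 -m crank 'ROWS'. ROWS is text: rows parted by semicolons, each of 7 numbers parted by spaces: the turn, a rotation vector about the tool's x, y, z in degrees, then the shift along the tool's x, y, z in cm, then the finger opening in cm, from 0 to 8.54. In form: ax ay az x y z jaw; .... A call has 1 to 10 rows; each row shifts and turns the commanded pose from where the row before left it, along the tool's axes as they then stand; what a row does not reach is not made up. A row lasts 1/10 s, in which the tool goes at most 50 mm and 8.59 degrees, less where a joint would pass 70% of its speed; a pose out of reach is approached as far as the arm can. A call with a gripper value outside its range is refused whole. The fingers move at their own pace and stop on an object; the grip force is fixed at half the most. Time passes only in rows, so rows that do not move let the fingers close. It gives the time, the measured TCP pose, the force and the opening at its end, in the units of the state.
- get_obs(): the state, without advancing time (a new reading comes with each control period).
- get_image(name): name is "scene" or "side" or "wrist"; returns a dict with "frame" (400x640x3 uint8, red, green, blue), "z_map" (400x640 float32, m along the optical axis (not along the pixel's ray), 0 where there is no reading), "camera_matrix" (3x3 intrinsics, pixels), "world_from_camera" (4x4, takes a point from camera to world coordinates); the wrist camera has in their place "hand_eye" (4x4, takes a point from camera to tool coordinates, whose origin is the TCP and whose axes are the tool frame's). Camera axes: x right, y down, z forward; pixel columns grow to the right and rows downward; lengths in m; the calibration is good to about 2 mm. A picture is of the moment at which its call begins: read the wrist's pose just before it.
- job_done(): hands the job in, once; it reports no verdict.
The state is a dict: "t": time; "joint_pos": joint angles; "joint_vel": joint speeds; "tau": joint torques, N m; "tool_pos": TCP position; "ee_rot": TCP orientation; "force": force on the tool from outside, world axes, zero at the start; "torque": the same for the moment, N m; "finger_gap": finger opening in m.
Only numpy, scipy, OpenCV 4.12 (cv2) and the standard library are available. Lean on these libraries where they do the work, as an engineer would, in place of code of your own. Each camera call takes 0.05 s, during which the arm holds its last target.

### The job

Put the rack of capped sample tubes into the holding bay: lift the latch bar clear of its catch, swing the gate wide open, and run the rack in under the slotted hood until it stands fully home against the back stop. Then swing the gate shut without slamming it, so that the latch bar drops all the way down behind its catch. Keep the rack upright and leave the other things on the bench where they stand.

Things in the scene. Friction and masses are not known exactly. Their poses are not given: they have to be found in the camera images.
- bay: Holding bay, fixed on the bench: a straight lane 84 mm wide between cream sheet walls 118 mm high (from y = 38 mm), the bench its floor, no sill. Origin: on the bench in the middle of the gate line. +y runs into the bay, +x towards the hinge post, z up. Posts 20 x 24 mm, 115 mm high, at x = -80 (latch post) and +88 mm (hinge post).
- lane_mouth (a point): Point on the bench at the start of the lane, y = 42 mm of the bay's frame: in front of it flared guide plates, 60 mm high, narrow from 124 mm apart at y = 12 mm to the lane's 84 mm.
- back_stop (a point): Point on the bench at the middle of the back stop's face, which closes the lane at y = 220 mm of the bay's frame. From y = 100 mm to here a hood covers the lane, underside 118 mm and top 126 mm above the bench, with a slot 40 mm wide along its middle, open to the front, for the rack's handle; in front of it the lane is open above.
- gate_hinge (a point): Point on the gate's vertical hinge axis: x = +68, y = 0, z = 60 mm of the bay's frame. It is fixed to the bay.
- catch (a point): Middle of the catch's notch on the latch post, where the bar's nose lies when latched: x = -80, y = -11, z = 90 mm of the bay's frame. On its outer side (-y) a lip rises to z = 100 mm, then a ramp slopes down outwards to z = 78 mm. The nose must rise 15 mm (0.11 rad) to clear the lip. Shut with the bar hanging free, the gate latches itself: the nose rides up the ramp and drops in.
- gate (a joint): Gate angle, rad: 0 shut (gate along the bay's -x from the hinge), growing as its free end swings out towards the bay's -y (counter-clockwise from above), stop at 1.9; 1.57 is square to the gate line. A grid of steel rods 136 mm wide, 13 to 108 mm above the bench, 0.5 kg; light friction (0.04 N m), it stays where left. The bar in its catch keeps it shut.
- gate_handle (a point): Middle of the gate's own handle: a 10 mm round steel bar, 40 mm long along the gate, on two uprights above the gate's top rail; in the gate's plane, 62 mm from the hinge axis, 150 mm above the bench. It turns with the gate. By it the gate can be swung without touching the latch bar; fingers pressed against the bar keep it from rising.
- latch (a joint): Angle of the latch bar, rad: 0 fully down (level), growing as its free end rises, stop at 0.6. Flat steel bar 6 x 18 mm, 0.14 kg, along the gate's outer face, no spring: it falls by its own weight. Its nose, a 10 mm round pin, ends 148 mm from the pivot, beyond the gate's free edge.
- latch_pivot (a point): Pivot of the latch bar on the gate, 92 mm above the bench; with the gate shut it is at x = +50, y = -11 mm of the bay's frame (18 mm along the gate from the hinge axis, 11 mm out of the gate's outer face). The pivot's axis is square to the gate. The point turns with the gate: its -x points along the gate to the free end, -y out of the outer face.
- lift_tab (a point): Middle of the lift tab, to be pinched from above: a black upright sleeve on the bar, 12 mm thick (square to the gate) x 18 mm (along it) x 42 mm high. With the bar down it is 98 mm from the pivot towards the free end and 50 mm above it, so 142 mm above the bench; its underside is 13 mm above the gate's top. The point turns with bar and gate.
- rack: Steel rack of fifteen white-capped tubes, loose, about 0.55 kg, on the bench: base 72 mm wide (x) x 150 mm long (y), caps up to 105 mm high, so it can pass under the hood raised by up to about 10 mm, its handle in the slot. Either end may go in first. Origin: centre of its underside. Fully home its origin is in the middle of the lane at y = 145 mm of the bay's frame.
- rack_handle (a point): Middle of the rack's carrying handle: a steel bar 12 mm wide (x), 14 mm high and 142 mm long (along the rack's y), above the rack's origin and centre of mass, its middle 160 mm above the rack's underside, on two end posts 8 mm thick.
- bottle: Bystander: plastic bottle with a blue cap, 66 mm across, 130 mm high; origin at the centre of its underside.
- beaker: Bystander: empty glass beaker, 72 mm across, 90 mm high; origin at the centre of its underside.
- empty_rack: Bystander: low white plastic tube rack without tubes, 70 x 160 x 56 mm; origin at the centre of its underside.
- timer: Bystander: black bench timer, 70 x 110 x 22 mm; origin at the centre of its underside.

How it is judged:
By the outcome, as a careful person would: the job done as asked, in the order asked, and still so for the second after the job is handed in, with the robot touching nothing.
It also fails if it takes over 72 s, if anything falls off the work surface, if the arm or the gripper's body presses on something with over 40 N, if the wrist force passes 120 N, or if a joint passes its speed limit or range.

## Working session

There is one attempt and no reset: what is moved stays moved. The work goes in short steps, Python scripts to look and compute and a shell command to move; the robot and the scene stay as the last step left them, time stands still between calls to the robot, and variables do not carry over. Pictures are saved under pics/ and viewed, and the job is handed in when it is done.

```bash
ls; mkdir -p pics
python3 - <<'E'
from bench import *
import cv2,numpy as np
print(get_obs(), finger_overhang)
for n in ["scene","side","wrist"]:
    d=get_image(n); cv2.imwrite(f"pics/{n}0.png",d["frame"][:,:,::-1]); np.savez(f"pics/{n}0.npz",**d)
    print(n,d["camera_matrix"],d.get("world_from_camera",d.get("hand_eye")))
E
```

```text
pics
{'t': 0.0, 'joint_pos': array([-1.28301798e+00,  4.23845046e-01,  1.63075025e+00,  1.31884493e-05,
        1.08856667e+00, -1.90350033e-02]), 'joint_vel': array([ 0.00120938, -0.00019945, -0.00111139, -0.00047479,  0.00132751,
       -0.00146297]), 'tau': array([-2.75275823e-03, -5.57384562e+01, -2.81742150e+01, -2.73372880e-04,
        7.14158363e-03,  3.34396839e-05]), 'tool_pos': array([ 0.18861326, -0.59527843,  0.24151937]), 'ee_rot': array([-4.80150828e-04,  8.06850574e-01, -5.90755056e-01, -6.20626984e-04]), 'force': array([-0.13192096, -0.48520347, -0.38406406]), 'torque': array([ 0.0148938 ,  0.01794789, -0.02114919]), 'finger_gap': 0.08544234610307268} 0.011
scene [[407.58282973   0.         317.98978589]
 [  0.         407.58282973 192.50774873]
 [  0.           0.           1.        ]] [[ 0.14707359  0.56216038 -0.81384585  1.38337006]
 [ 0.98908612 -0.07623745  0.12608134 -0.1325639 ]
 [ 0.0088324  -0.82350687 -0.56723754  0.71763812]
 [ 0.          0.          0.          1.        ]]
side [[386.0824945    0.         321.39361372]
 [  0.         386.0824945  200.82236328]
 [  0.           0.           1.        ]] [[-0.79390973 -0.46597575  0.39060715  0.16497717]
 [-0.60794974  0.5975384  -0.52282403  0.53945248]
 [ 0.01022055 -0.6525446  -0.75768139  0.87380685]
 [ 0.          0.          0.          1.        ]]
wrist [[298.81195416   0.         314.59998797]
 [  0.         298.81195416 199.25957093]
 [  0.           0.           1.        ]] [[ 9.99999364e-01 -1.11616575e-03 -1.64216084e-04 -7.51188899e-04]
 [ 1.11598566e-03  9.57309715e-01  2.89062043e-01 -7.39143285e-02]
 [-1.65435499e-04 -2.89062042e-01  9.57310351e-01 -1.30956588e-01]
 [ 0.00000000e+00  0.00000000e+00  0.00000000e+00  1.00000000e+00]]
```

View pics/scene0.png

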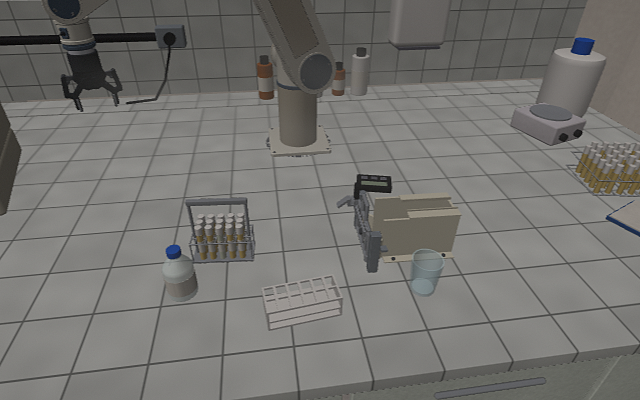

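View pics/side0.png

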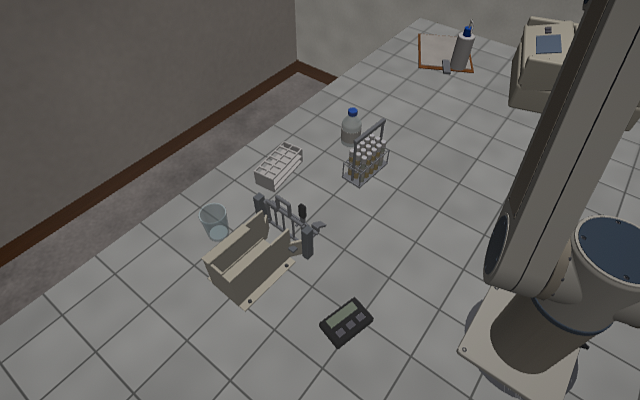

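View pics/wrist0.png

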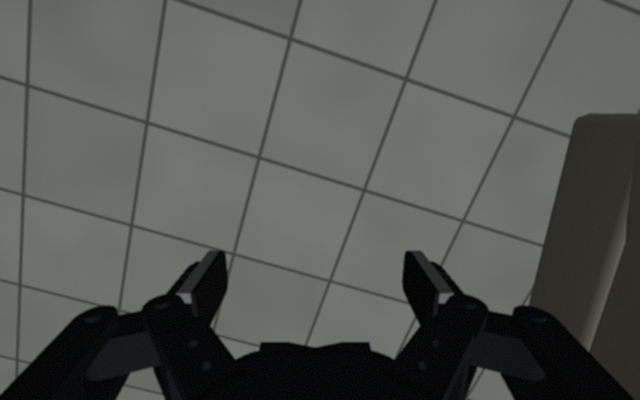

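```bash
cat > h.py <<'E'
import numpy as np,cv2
def load(n): return np.load(f"pics/{n}.npz")
def cloud(d,T=None):
    K=d["camera_matrix"];z=d["z_map"]
    if T is None:T=d["world_from_camera"]
    v,u=np.mgrid[:z.shape[0],:z.shape[1]]
    p=np.stack([(u-K[0,2])/K[0,0]*z,(v-K[1,2])/K[1,1]*z,z],-1)
    w=p@T[:3,:3].T+T[:3,3]; w[z==0]=np.nan
    return w
def crop(d,u0,u1,v0,v1,s,name):
    f=d["frame"][v0:v1,u0:u1,::-1]
    cv2.imwrite(f"pics/{name}.png",cv2.resize(f,None,fx=s,fy=s,interpolation=cv2.INTER_CUBIC))
def topview(w,x0,x1,y0,y1,name,s=1000,zmax=.25,zmin=-0.01):
    # height map: image right = +x, up=+y
    p=w.reshape(-1,3);p=p[~np.isnan(p).any(1)]
    m=(p[:,0]>x0)&(p[:,0]<x1)&(p[:,1]>y0)&(p[:,1]<y1)&(p[:,2]<zmax)&(p[:,2]>zmin);p=p[m]
    p=p[np.argsort(p[:,2])]
    im=np.zeros((int((y1-y0)*s),int((x1-x0)*s),3),np.uint8)
    c=cv2.applyColorMap((np.clip(p[:,2]/zmax,0,1)*255).astype(np.uint8).reshape(-1,1),cv2.COLORMAP_JET)[:,0]
    for q,cc in zip(p,c): cv2.circle(im,(int((q[0]-x0)*s),int((y1-q[1])*s)),1,tuple(int(k) for k in cc),-1)
    for g in np.arange(np.ceil(x0*20)/20,x1,.05): cv2.putText(im,f"{g:.2f}",(int((g-x0)*s),10),0,.35,(255,255,255));cv2.line(im,(int((g-x0)*s),0),(int((g-x0)*s),im.shape[0]),(70,70,70),1)
    for g in np.arange(np.ceil(y0*20)/20,y1,.05): cv2.putText(im,f"{g:.2f}",(0,int((y1-g)*s)),0,.35,(255,255,255));cv2.line(im,(0,int((y1-g)*s)),(im.shape[1],int((y1-g)*s)),(70,70,70),1)
    cv2.imwrite(f"pics/{name}.png",im)
E
python3 - <<'E'
from h import *
a=load("scene0");b=load("side0")
crop(a,330,470,165,305,5,"c1");crop(b,190,340,180,310,5,"c2");crop(a,150,350,190,330,4,"c3")
A=cloud(a);B=cloud(b)
w=np.concatenate([A.reshape(-1,3),B.reshape(-1,3)])
topview(w,.3,.95,-.5,.25,"top",s=800,zmax=.2)
topview(A,.3,.95,-.5,.25,"topA",s=800,zmax=.2)
topview(B,.3,.95,-.5,.25,"topB",s=800,zmax=.2)
E
```

```text
(no output)
```

View pics/c1.png

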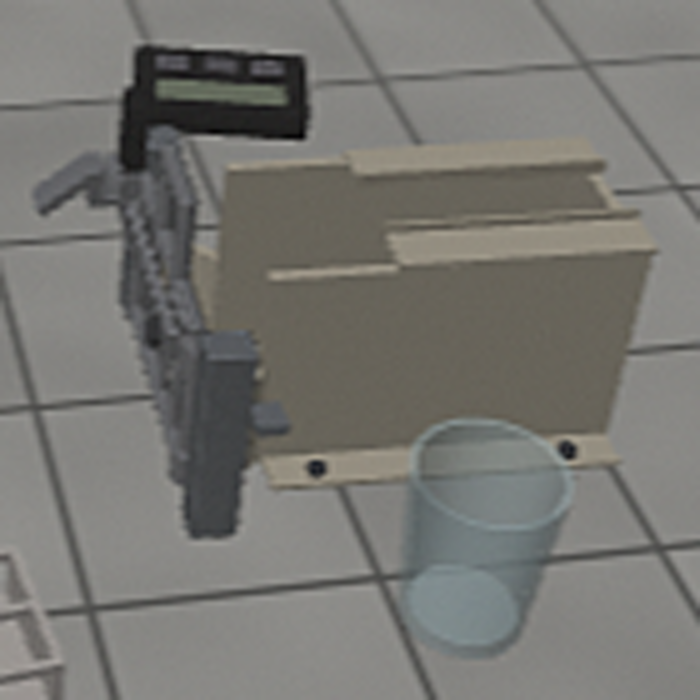

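View pics/c2.png

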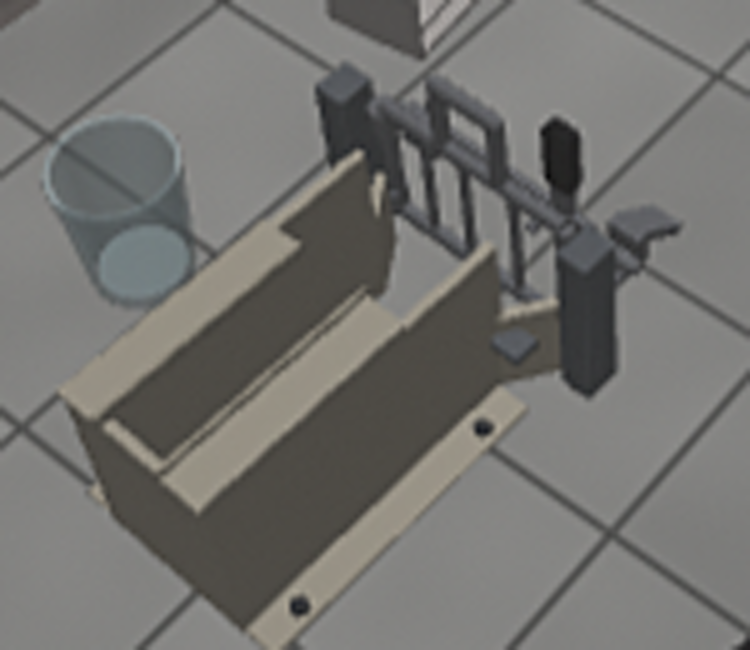

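View pics/top.png

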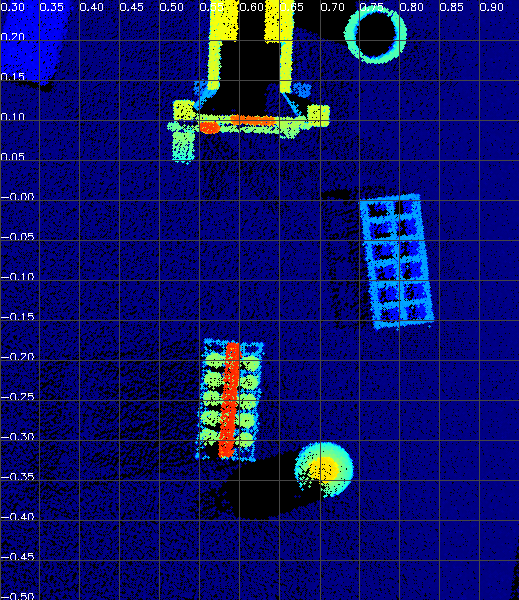

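Run:
```python
from h import *
A=cloud(load("scene0"));B=cloud(load("side0"))
for nm,W in (("A",A),("B",B)):
    p=W.reshape(-1,3);p=p[~np.isnan(p).any(1)]
    def sel(x0,x1,y0,y1,z0,z1):
        return p[(p[:,0]>x0)&(p[:,0]<x1)&(p[:,1]>y0)&(p[:,1]<y1)&(p[:,2]>z0)&(p[:,2]<z1)]
    def line(q):
        c=q.mean(0);d=np.linalg.svd((q-c)[:,:2])[2][0]; return np.degrees(np.arctan2(d[1],d[0]))
    print(nm,"bench z",np.median(sel(.4,.5,-.2,0,-.02,.02)[:,2]))
    q=sel(.5,.7,-.4,-.1,.152,.172); print("rack handle",len(q),q.mean(0),q.min(0),q.max(0),line(q))
    q=sel(.55,.68,.07,.13,.145,.158); print("gate handle",len(q),q.mean(0),q.min(0),q.max(0),line(q))
    q=sel(.53,.575,.07,.12,.125,.17); print("tab",len(q),q.mean(0),q.min(0),q.max(0))
    q=sel(.5,.72,.15,.4,.12,.132); print("hood",len(q),q.mean(0),q.min(0),q.max(0))
    # hood inner/outer edges per y
    for lo,hi in ((.55,.61),(.61,.68)):
        for y in (.22,.25,.28,.31):
            r=q[(q[:,0]>lo)&(q[:,0]<hi)&(abs(q[:,1]-y)<.01)]
            if len(r):print("  ",lo,y,r[:,0].min(),r[:,0].max())
    q=sel(.5,.54,.08,.14,.108,.12); print("latch post",len(q),q.min(0),q.max(0),q.mean(0))
    q=sel(.675,.73,.07,.14,.108,.12); print("hinge post",len(q),q.min(0),q.max(0),q.mean(0))
topview(A,.48,.74,.03,.4,"tA",s=1600,zmax=.2);topview(B,.48,.74,.03,.4,"tB",s=1600,zmax=.2)
```

```text
A bench z 0.00012920833531410159
rack handle 421 [ 0.59100027 -0.25034512  0.16297011] [ 0.57900042 -0.32049521  0.15279402] [ 0.60135851 -0.17991421  0.16913716] -94.51662840821855
gate handle 86 [0.6081261  0.09577369 0.15258225] [0.56360576 0.0844538  0.14516845] [0.64177658 0.10509682 0.15754046] 7.752673145545697
tab 90 [0.56741661 0.08919239 0.14661233] [0.55351383 0.08421904 0.12514181] [0.57379136 0.0965244  0.16475333]
hood 823 [0.62257748 0.26222878 0.12294238] [0.56593095 0.15161803 0.12003942] [0.66890278 0.32955137 0.12869854]
   0.55 0.22 0.5672694001052501 0.5965744887196155
   0.55 0.25 0.567551998818357 0.5987277665889269
   0.55 0.28 0.5667318716418275 0.5998734420348453
   0.55 0.31 0.5697868950689297 0.607840476697336
   0.61 0.22 0.6344696229571665 0.6639937362925891
   0.61 0.25 0.6347193394696438 0.6652597560677913
   0.61 0.28 0.6360589562569904 0.6664481217143675
   0.61 0.31 0.6369979736715705 0.6689027778491943
latch post 26 [0.52034693 0.10816222 0.11096072] [0.53931923 0.12339372 0.11695471] [0.53090221 0.11481445 0.1150491 ]
hinge post 90 [0.67662579 0.0
[... 576 characters left out ...]
 0.15120012 0.12000863] [0.66477369 0.32809165 0.1299494 ]
   0.55 0.22 0.5645549303138652 0.5935855510863187
   0.55 0.25 0.5654383266496239 0.593745884973159
   0.55 0.28 0.5659822184769666 0.595915105392899
   0.55 0.31 0.5672294960210162 0.5959151657740887
   0.61 0.22 0.6324170339437833 0.661834273570051
   0.61 0.25 0.632649910474143 0.6623654668903752
   0.61 0.28 0.6344443055916071 0.6639770840397952
   0.61 0.31 0.6309692406963455 0.6646152909941508
latch post 84 [0.51810053 0.09935888 0.10836602] [0.53934637 0.12371658 0.11954181] [0.5276612  0.11282857 0.11501263]
hinge post 68 [0.68646886 0.09399573 0.10806889] [0.70713685 0.1172738  0.11911002] [0.69464509 0.10615733 0.11489518]
```

View pics/tA.png

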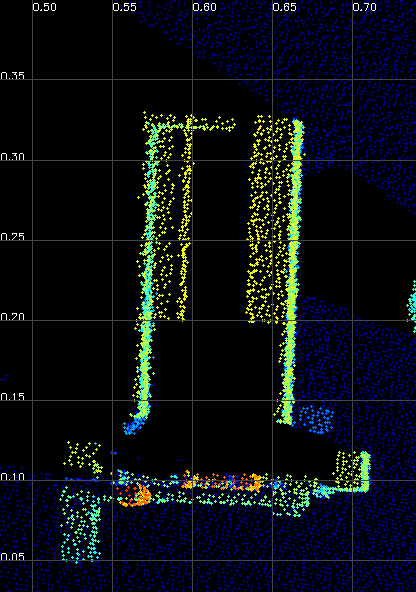

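View pics/tB.png

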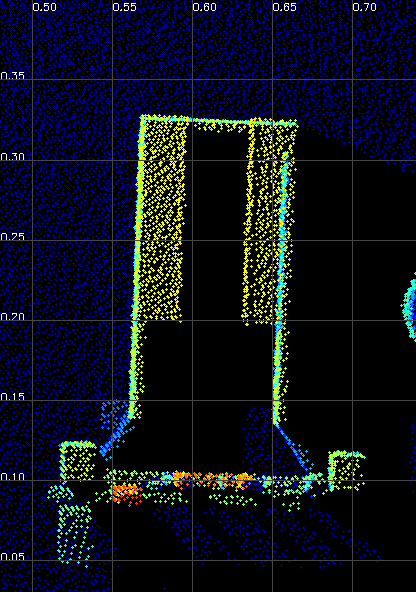

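```bash
cat > plan.py <<'E'
import numpy as np
from scipy.spatial.transform import Rotation as R
from bench import get_obs
def down(psi):  # psi deg: world angle of tool x, tool z down
    c,s=np.cos(np.radians(psi)),np.sin(np.radians(psi))
    return R.from_matrix(np.array([[c,s,0],[s,-c,0],[0,0,-1]]).T.T) if False else R.from_matrix(np.column_stack([[c,s,0],[s,-c,0],[0,0,-1]]))
def cur():
    o=get_obs();q=o["ee_rot"];return np.array(o["tool_pos"]),R.from_quat([q[1],q[2],q[3],q[0]])
def psi_of(r): x=r.as_matrix()[:,0]; return np.degrees(np.arctan2(x[1],x[0]))
def rows(poses,jaw,start=None):
    p,r=start or cur(); out=[]
    for tp,tr in poses:
        d=r.inv().apply(np.array(tp)-p)*100; rv=np.degrees((r.inv()*tr).as_rotvec())
        # round & simulate
        rv=np.round(rv,2);d=np.round(d,2)
        out.append(" ".join(f"{v:g}" for v in [*rv,*d,jaw]))
        p=p+r.apply(d/100); r=r*R.from_rotvec(np.radians(rv))
    for i in range(0,len(out),10): print("; ".join(out[i:i+10]))
def straight(tp,psi,n,jaw,tilt=None):
    p,r=cur();t=down(psi)
    rel=(r.inv()*t).as_rotvec()
    rows([(p+(np.array(tp)-p)*k/n, r*R.from_rotvec(rel*k/n)) for k in range(1,n+1)],jaw)
O=np.array([.609,.1003,0]);YAW=np.radians(-2.45)
def bay(x,y,z): c,s=np.cos(YAW),np.sin(YAW);return O+np.array([c*x-s*y,s*x+c*y,z])
def show():
    p,r=cur();o=get_obs();print("t",round(o["t"],2),"tcp",p.round(4),"psi",psi_of(r).round(2),"tilt",np.degrees(np.arccos(-r.as_matrix()[2,2])).round(2),"F",o["force"].round(1),"gap",round(o["finger_gap"],4),"q",o["joint_pos"].round(2))
E
python3 - <<'E'
from plan import *
print(bay(-.048,-.011,.142))
straight([.5605,.0914,.215],-92.45,17,8.5)
E
```

```text
[0.56057365 0.09136194 0.142     ]
0 0 1.18 -3.19 -3.31 0.16 8.5; 0 0.01 1.18 -3.26 -3.23 0.16 8.5; 0 0 1.17 -3.32 -3.18 0.16 8.5; 0 0.01 1.18 -3.39 -3.1 0.16 8.5; 0 0 1.18 -3.45 -3.03 0.16 8.5; 0 0 1.18 -3.51 -2.96 0.16 8.5; 0 0.01 1.18 -3.58 -2.89 0.16 8.5; 0.01 0 1.17 -3.63 -2.81 0.16 8.5; -0 0.01 1.18 -3.69 -2.74 0.16 8.5; -0 0 1.18 -3.74 -2.66 0.16 8.5
-0 0.01 1.18 -3.8 -2.58 0.16 8.5; -0 -0 1.18 -3.85 -2.51 0.16 8.5; -0 0 1.18 -3.9 -2.43 0.16 8.5; -0 0.01 1.17 -3.95 -2.34 0.16 8.5; -0 0 1.18 -4 -2.26 0.15 8.5; 0 0.01 1.18 -4.05 -2.18 0.16 8.5; 0 0 1.18 -4.08 -2.1 0.16 8.5
```

```bash
python3 -m crank '0 0 1.2 -3.2 -3.3 0 8.5; 0 0 1.2 -3.3 -3.2 0 8.5; 0 0 1.2 -3.3 -3.2 0 8.5; 0 0 1.2 -3.4 -3.1 0 8.5; 0 0 1.2 -3.5 -3 0 8.5; 0 0 1.2 -3.5 -3 0 8.5; 0 0 1.2 -3.6 -2.9 0 8.5; 0 0 1.2 -3.6 -2.8 0 8.5; 0 0 1.2 -3.7 -2.7 0 8.5; 0 0 1.2 -3.7 -2.7 0 8.5' ; python3 -c "
from plan import *
show(); straight([.5605,.0914,.215],-92.45,8,8.5)"
```

```text
t: 1.15
tool_pos: [0.4084, -0.1901, 0.2424]
ee_rot: [-0.0, 0.74, -0.672, 0.0]
force: [0.9, -0.2, -0.5]
finger_gap: 0.0854
t 1.15 tcp [ 0.4084 -0.1901  0.2424] psi -84.48 tilt 0.01 F [ 0.9 -0.2 -0.5] gap 0.0854 q [-0.46  0.16  2.    0.    0.98  1.01]
-0 -0 1 -3.32 -2.23 0.34 8.5; -0 -0 0.99 -3.36 -2.17 0.35 8.5; -0 -0 1 -3.39 -2.12 0.34 8.5; -0 -0 0.99 -3.43 -2.05 0.34 8.5; -0.01 -0 1 -3.47 -2 0.34 8.5; 0 -0 0.99 -3.5 -1.93 0.34 8.5; 0 -0 1 -3.54 -1.88 0.35 8.5; 0 -0 1 -3.56 -1.81 0.34 8.5
```

```bash
python3 -m crank '0 0 1 -3.3 -2.2 0.3 8.5; 0 0 1 -3.4 -2.2 0.3 8.5; 0 0 1 -3.4 -2.1 0.3 8.5; 0 0 1 -3.4 -2 0.3 8.5; 0 0 1 -3.5 -2 0.3 8.5; 0 0 1 -3.5 -1.9 0.4 8.5; 0 0 1 -3.5 -1.9 0.4 8.5; 0 0 1 -3.6 -1.8 0.4 8.5; 0 0 0 0 0 0 8.5'
python3 - <<'E'
from plan import *
from h import *
from bench import get_image
p,r=cur()
d=get_image("wrist");cv2.imwrite("pics/w1.png",d["frame"][:,:,::-1]);np.savez("pics/w1.npz",**d)
show()
T=np.eye(4);T[:3,:3]=r.as_matrix();T[:3,3]=p
W=cloud(d,T@d["hand_eye"])
topview(W,.45,.72,-.02,.3,"w1t",s=1800,zmax=.2)
np.save("pics/w1c.npy",W)
q=W.reshape(-1,3);q=q[(q[:,2]>.145)&(q[:,2]<.175)]
print(q.mean(0),q.min(0),q.max(0))
E
```

```text
t: 2.05
tool_pos: [0.5607, 0.0936, 0.2147]
ee_rot: [0.001, -0.693, 0.721, 0.0]
force: [-0.0, 0.3, 0.0]
finger_gap: 0.0848
t 2.1 tcp [0.5594 0.0918 0.2146] psi -92.24 tilt 0.04 F [-0.6  0.3 -0.5] gap 0.0854 q [0.14 0.37 1.78 0.   0.99 1.75]
[0.5994354  0.09714176 0.15535949] [0.55261931 0.08506722 0.1451944 ] [0.6395462  0.10550298 0.16388592]
```

View pics/w1.png

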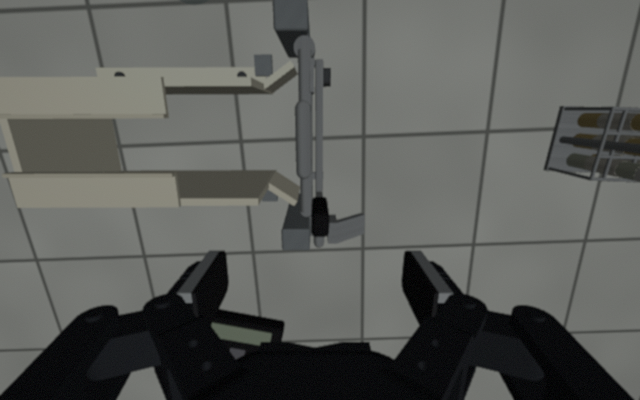

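View pics/w1t.png

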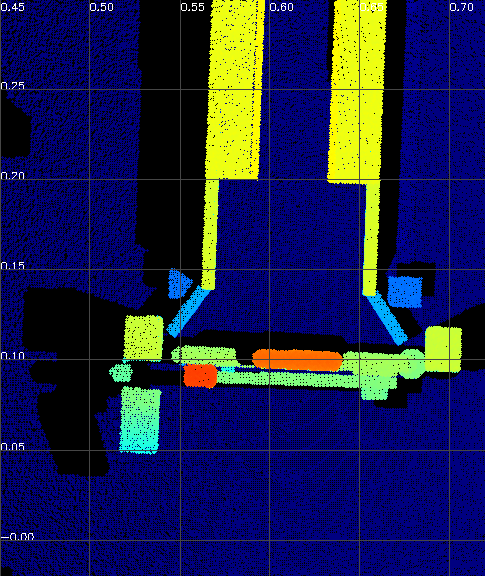

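```bash
python3 -c "
from plan import *
show(); straight([.5607,.0912,.138],-92.45,4,4)"
```

```text
t 2.1 tcp [0.5594 0.0918 0.2146] psi -92.24 tilt 0.04 F [-0.6  0.3 -0.5] gap 0.0854 q [0.14 0.37 1.78 0.   0.99 1.75]
0.01 -0 0.05 0.01 -0.04 1.92 4; 0.01 -0 0.05 0.02 -0.03 1.91 4; 0.01 -0 0.06 0.01 -0.04 1.92 4; 0.01 -0 0.05 0.01 -0.03 1.91 4
```

```bash
python3 -m crank '0 0 0 0 0 0 4; 0 0 0 0 0 0 4; 0 0 0 0 -0.1 1.9 4; 0 0 0 0 0 1.9 4; 0 0 0.2 0.1 0 1.9 4; 0 0 0 0 0 1.9 4; 0 0 0 0 0 0 4'; python3 -c "
from plan import *
show()"
```

```text
t: 2.8
tool_pos: [0.5579, 0.0875, 0.1374]
ee_rot: [-0.002, -0.69, 0.724, 0.001]
force: [-1.1, 0.1, -0.3]
finger_gap: 0.0404
t 2.8 tcp [0.5579 0.0875 0.1374] psi -92.71 tilt 0.26 F [-1.1  0.1 -0.3] gap 0.0404 q [ 0.13  0.48  1.83 -0.    0.83  1.75]
```

```bash
python3 -m crank '0 0 0 0 0 0 4;0 0 0 0 0 0 4'; python3 -c "
from plan import *
show();straight([.5607,.0912,.138],-92.45,1,4)"
```

```text
t: 3.0
tool_pos: [0.5605, 0.0886, 0.1405]
ee_rot: [0.001, -0.691, 0.723, -0.001]
force: [-0.8, -0.5, -0.1]
finger_gap: 0.0401
t 3.0 tcp [0.5605 0.0886 0.1405] psi -92.66 tilt 0.1 F [-0.8 -0.5 -0.1] gap 0.0401 q [ 0.14  0.48  1.83 -0.    0.84  1.75]
-0.09 0.02 -0.21 -0.26 -0 0.25 4
```

```bash
cat > cmd.txt <<'E'
0 0 1.2 -3.2 -3.3 0 8.5; 0 0 1.2 -3.3 -3.2 0 8.5; 0 0 1.2 -3.3 -3.2 0 8.5; 0 0 1.2 -3.4 -3.1 0 8.5; 0 0 1.2 -3.5 -3 0 8.5; 0 0 1.2 -3.5 -3 0 8.5; 0 0 1.2 -3.6 -2.9 0 8.5; 0 0 1.2 -3.6 -2.8 0 8.5; 0 0 1.2 -3.7 -2.7 0 8.5; 0 0 1.2 -3.7 -2.7 0 8.5
0 0 1 -3.3 -2.2 0.3 8.5; 0 0 1 -3.4 -2.2 0.3 8.5; 0 0 1 -3.4 -2.1 0.3 8.5; 0 0 1 -3.4 -2 0.3 8.5; 0 0 1 -3.5 -2 0.3 8.5; 0 0 1 -3.5 -1.9 0.4 8.5; 0 0 1 -3.5 -1.9 0.4 8.5; 0 0 1 -3.6 -1.8 0.4 8.5; 0 0 0 0 0 0 8.5
0 0 0 0 0 0 4; 0 0 0 0 0 0 4; 0 0 0 0 -0.1 1.9 4; 0 0 0 0 0 1.9 4; 0 0 0.2 0.1 0 1.9 4; 0 0 0 0 0 1.9 4; 0 0 0 0 0 0 4
E
cat >> plan.py <<'E'
def dead(p,r,f="cmd.txt"):
    for l in open(f):
        for row in l.strip().split(";"):
            v=np.array(row.split(),float)
            p=p+r.apply(v[3:6]/100); r=r*R.from_rotvec(np.radians(v[:3]))
        print(p.round(4),psi_of(r).round(2))
    return p,r
E
python3 - <<'E'
from plan import *
dead(np.array([.189,-.596,.242]),down(-72.42))
E
```

```text
[ 0.4082 -0.1921  0.242 ] -84.42
[0.5592 0.0898 0.215 ] -92.42
[0.5601 0.0887 0.139 ] -92.62
```

```bash
python3 -c "
from plan import *
for i in range(4):show()"; python3 -m crank '0 0 0 0 0 0 4'; python3 -m crank '0 0 0 0 0 0 4' ; python3 -m crank '0 0 0 0 0 0 4'
```

```text
t 3.0 tcp [0.5605 0.0886 0.1405] psi -92.66 tilt 0.1 F [-0.8 -0.5 -0.1] gap 0.0401 q [ 0.14  0.48  1.83 -0.    0.84  1.75]
t 3.0 tcp [0.5605 0.0886 0.1405] psi -92.66 tilt 0.1 F [-0.8 -0.5 -0.1] gap 0.0401 q [ 0.14  0.48  1.83 -0.    0.84  1.75]
t 3.0 tcp [0.5605 0.0886 0.1405] psi -92.66 tilt 0.1 F [-0.8 -0.5 -0.1] gap 0.0401 q [ 0.14  0.48  1.83 -0.    0.84  1.75]
t 3.0 tcp [0.5605 0.0886 0.1405] psi -92.66 tilt 0.1 F [-0.8 -0.5 -0.1] gap 0.0401 q [ 0.14  0.48  1.83 -0.    0.84  1.75]
t: 3.1
tool_pos: [0.5606, 0.0888, 0.1405]
ee_rot: [0.001, -0.691, 0.723, -0.001]
force: [0.1, 0.3, -0.1]
finger_gap: 0.04
t: 3.2
tool_pos: [0.5604, 0.0889, 0.1402]
ee_rot: [0.001, -0.691, 0.723, -0.0]
force: [-1.1, -1.7, -0.6]
finger_gap: 0.0399
t: 3.3
tool_pos: [0.5602, 0.089, 0.1398]
ee_rot: [0.0, -0.691, 0.723, -0.0]
force: [0.7, 0.8, -0.6]
finger_gap: 0.0401
```

```bash
python3 -m crank '0 0 0.2 -0.2 0 0.1 4; 0 0 0 0 0 0 2.5; 0 0 0 0 0 0 0.5; 0 0 0 0 0 0 0.5; 0 0 0 0 0 0 0.5; 0 0 0 0 0 0 0.5'; python3 -m crank '0 0 0 0 0 0 0.5'
python3 - <<'E'
from bench import *
from h import *
d=get_image("wrist");cv2.imwrite("pics/w2.png",d["frame"][:,:,::-1])
d=get_image("side");crop(d,190,390,180,330,4,"s2")
E
```

```text
t: 3.9
tool_pos: [0.5599, 0.0905, 0.1384]
ee_rot: [-0.0, -0.69, 0.724, -0.0]
force: [-0.7, -5.9, 2.3]
finger_gap: 0.0112
t: 4.0
tool_pos: [0.5599, 0.0905, 0.1384]
ee_rot: [-0.0, -0.69, 0.724, -0.0]
force: [-1.7, -5.2, 3.0]
finger_gap: 0.0113
```

View pics/w2.png

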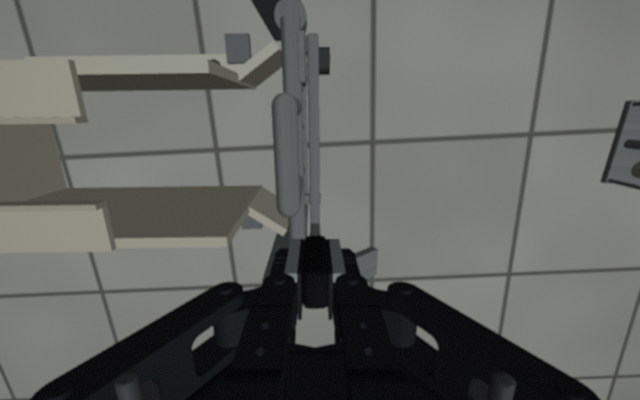

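View pics/s2.png

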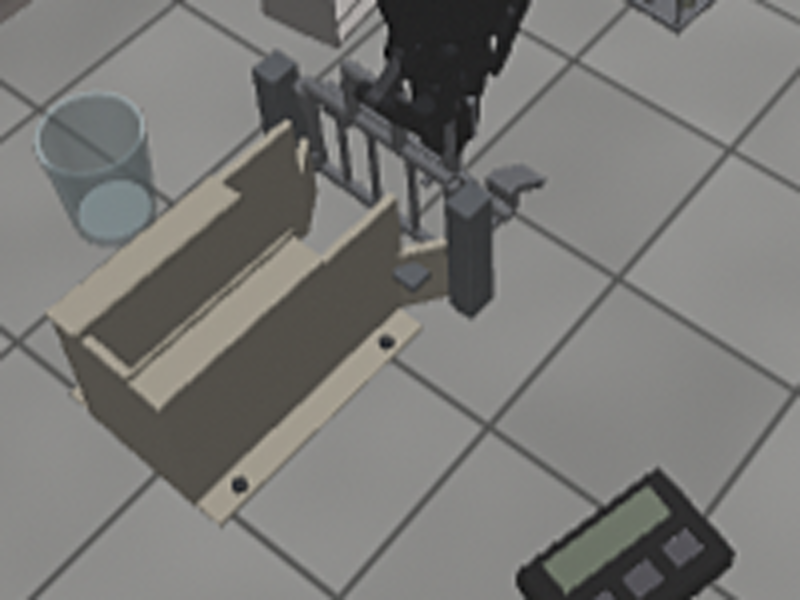

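```bash
cat >> plan.py <<'E'
HINGE=bay(.068,0,.06)
def rot_about(pose,axis,pt,a):
    q=R.from_rotvec(np.array(axis)*a); return pt+q.apply(pose[0]-pt), q*pose[1]
E
python3 - <<'E'
from plan import *
c=(np.array([.5601,.0905,.1385]),down(-92.8))
piv=bay(.050,-.011,.092);ax=bay(0,1,0)-O
L=[rot_about(c,ax,piv,.19*k/6) for k in range(1,7)]
print("lift");rows(L,.5,start=c)
l=L[-1];print(l[0])
N=26
G=[rot_about(l,[0,0,1],HINGE,1.72*k/N) for k in range(1,N+1)]
print("swing");rows(G,.5,start=l);print(G[-1][0],psi_of(G[-1][1]))
E
```

```text
lift
-1.81 0.01 -0 -0 -0.15 -0.31 0.5; -1.82 0.01 0 -0 -0.15 -0.31 0.5; -1.81 0.01 0 -0 -0.16 -0.31 0.5; -1.82 0.01 0 -0 -0.15 -0.31 0.5; -1.81 0.02 0 -0 -0.15 -0.31 0.5; -1.82 0.01 0 -0.01 -0.15 -0.31 0.5
[0.57064373 0.09004887 0.15625378]
swing
0 0.72 -3.72 0.7 -0.1 -0.02 0.5; 0.01 0.71 -3.72 0.69 -0.11 -0.02 0.5; 0 0.72 -3.73 0.7 -0.1 -0.02 0.5; 0.01 0.71 -3.72 0.7 -0.11 -0.02 0.5; 0 0.72 -3.72 0.69 -0.1 -0.02 0.5; 0.01 0.72 -3.72 0.7 -0.1 -0.02 0.5; 0 0.71 -3.72 0.7 -0.11 -0.01 0.5; 0.01 0.72 -3.73 0.69 -0.1 -0.02 0.5; -0 0.71 -3.72 0.7 -0.11 -0.02 0.5; 0 0.72 -3.72 0.7 -0.1 -0.02 0.5
0.01 0.71 -3.72 0.69 -0.11 -0.02 0.5; 0 0.72 -3.73 0.7 -0.1 -0.02 0.5; 0.01 0.72 -3.72 0.7 -0.1 -0.02 0.5; 0 0.71 -3.72 0.69 -0.11 -0.02 0.5; 0.01 0.72 -3.72 0.7 -0.1 -0.02 0.5; 0 0.71 -3.72 0.7 -0.11 -0.02 0.5; 0 0.72 -3.73 0.69 -0.1 -0.02 0.5; 0.01 0.72 -3.72 0.7 -0.1 -0.02 0.5; 0 0.71 -3.72 0.7 -0.11 -0.01 0.5; 0.01 0.72 -3.72 0.69 -0.1 -0.02 0.5
0 0.71 -3.72 0.7 -0.11 -0.02 0.5; 0.01 0.72 -3.73 0.7 -0.1 -0.02 0.5; 0 0.71 -3.72 0.69 -0.1 -0.02 0.5; 0.01 0.72 -3.72 0.7 -0.11 -0.02 0.5; -0 0.72 -3.72 0.7 -0.1 -0.02 0.5; 0 0.71 -3.73 0.69 -0.11 -0.02 0.5
[ 0.70000124 -0.00662826  0.15625378] 5.755039127727011
```

```bash
python3 -m crank '-1.8 0 0 0 -0.15 -0.31 0.5; -1.8 0 0 0 -0.15 -0.31 0.5; -1.8 0 0 0 -0.15 -0.31 0.5; -1.8 0 0 0 -0.15 -0.31 0.5; -1.8 0 0 0 -0.15 -0.31 0.5; -1.8 0 0 0 -0.15 -0.31 0.5; 0 0 0 0 0 0 0.5; 0 0 0 0 0 0 0.5'
python3 - <<'E'
from bench import *
from h import *
from plan import show
show()
d=get_image("scene");crop(d,320,480,150,290,5,"s3")
E
```

```text
t: 4.9
tool_pos: [0.5702, 0.0901, 0.1559]
ee_rot: [-0.065, -0.687, 0.721, 0.068]
force: [-1.8, -4.5, 2.5]
finger_gap: 0.0109
t 4.9 tcp [0.5702 0.0901 0.1559] psi -92.8 tilt 10.82 F [-1.8 -4.5  2.5] gap 0.0109 q [0.12 0.54 1.68 0.03 1.11 1.72]
```

View pics/s3.png

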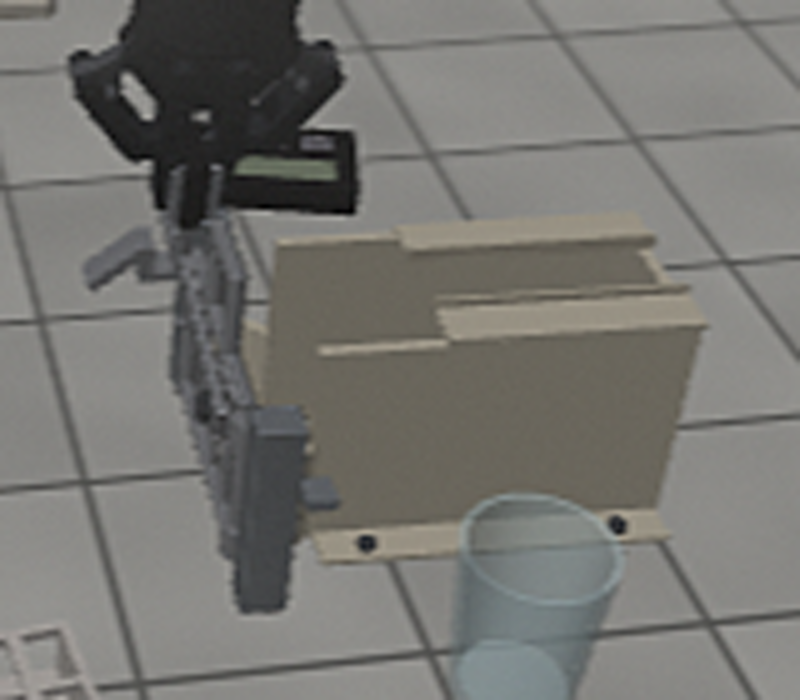

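```bash
python3 -m crank '0 0.7 -3.7 0.7 -0.1 -0.02 0.5; 0 0.7 -3.7 0.7 -0.1 -0.02 0.5; 0 0.7 -3.7 0.7 -0.1 -0.02 0.5; 0 0.7 -3.7 0.7 -0.1 -0.02 0.5; 0 0.7 -3.7 0.7 -0.1 -0.02 0.5;0 0 0 0 0 0 0.5'
python3 - <<'E'
from bench import *
from h import *
from plan import show
show()
d=get_image("scene");crop(d,320,480,150,290,5,"s4")
E
```

```text
t: 5.55
tool_pos: [0.5781, 0.0564, 0.156]
ee_rot: [0.075, 0.795, -0.599, -0.057]
force: [-2.6, 0.9, 0.2]
finger_gap: 0.011
t 5.55 tcp [0.5781 0.0564 0.156 ] psi -73.99 tilt 10.79 F [-2.6  0.9  0.2] gap 0.011 q [ 0.09  0.55  1.67 -0.04  1.11  1.4 ]
```

View pics/s4.png

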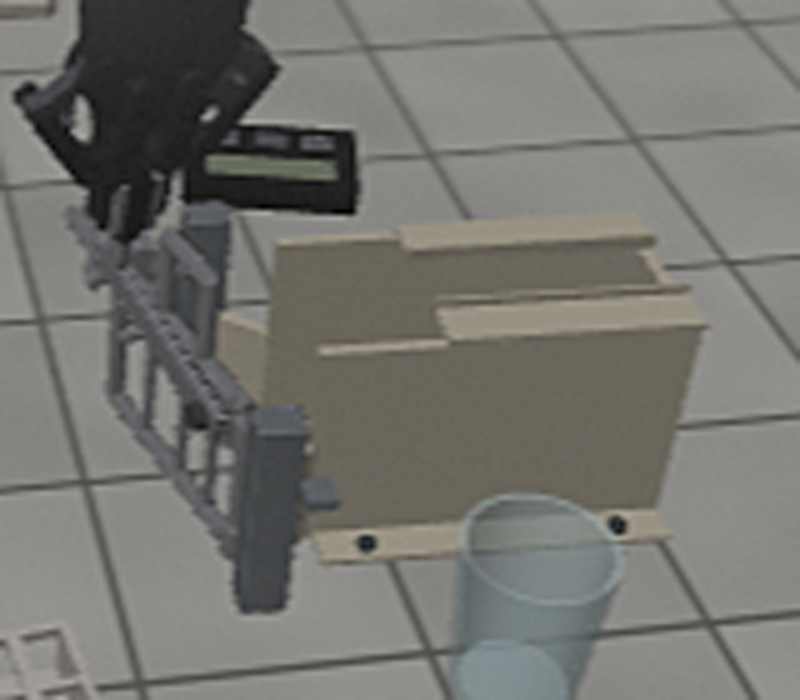

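The gate is off its catch and following the gripper. I'll continue the swing.

```bash
python3 -m crank '0 0.7 -3.7 0.7 -0.1 -0.02 0.5; 0 0.7 -3.7 0.7 -0.1 -0.02 0.5; 0 0.7 -3.7 0.7 -0.1 -0.02 0.5; 0 0.7 -3.7 0.7 -0.1 -0.02 0.5; 0 0.7 -3.7 0.7 -0.1 -0.02 0.5; 0 0.7 -3.7 0.7 -0.1 -0.02 0.5; 0 0.7 -3.7 0.7 -0.1 -0.02 0.5; 0 0.7 -3.7 0.7 -0.1 -0.02 0.5; 0 0.7 -3.7 0.7 -0.1 -0.02 0.5; 0 0.7 -3.7 0.7 -0.1 -0.02 0.5'
python3 - <<'E'
from plan import *
show()
# remaining correction from commanded: expected ideal
c=(np.array([.5601,.0905,.1385]),down(-92.8))
piv=bay(.050,-.011,.092);ax=bay(0,1,0)-O
l=rot_about(c,ax,piv,.19)
g=rot_about(l,[0,0,1],HINGE,15*np.radians(3.79)); print(g[0],psi_of(g[1]))
E
```

```text
t: 6.6
tool_pos: [0.6236, 0.0043, 0.156]
ee_rot: [0.089, 0.946, -0.31, -0.03]
force: [-3.6, -0.2, 0.9]
finger_gap: 0.0112
t 6.6 tcp [0.6236 0.0043 0.156 ] psi -36.29 tilt 10.77 F [-3.6 -0.2  0.9] gap 0.0112 q [ 0.05  0.58  1.61 -0.16  1.08  0.77]
[0.62496169 0.00438319 0.15625378] -35.94370163477458
```

```bash
python3 -m crank '0 0.7 -3.7 0.7 -0.1 -0.02 0.5; 0 0.7 -3.7 0.7 -0.1 -0.02 0.5; 0 0.7 -3.7 0.7 -0.1 -0.02 0.5; 0 0.7 -3.7 0.7 -0.1 -0.02 0.5; 0 0.7 -3.7 0.7 -0.1 -0.02 0.5; 0 0.7 -3.7 0.7 -0.1 -0.02 0.5; 0 0.7 -3.7 0.7 -0.1 -0.02 0.5; 0 0.7 -3.7 0.7 -0.1 -0.02 0.5; 0 0.7 -3.7 0.7 -0.1 -0.02 0.5; 0 0.7 -3.7 0.7 -0.1 -0.02 0.5'
python3 - <<'E'
from plan import *
show()
from bench import *
from h import *
d=get_image("scene");crop(d,240,480,130,300,3.3,"s5")
E
```

```text
t: 7.6
tool_pos: [0.6917, -0.0091, 0.1558]
ee_rot: [0.093, 0.996, 0.012, -0.0]
force: [-3.7, 0.1, 0.4]
finger_gap: 0.0114
t 7.6 tcp [ 0.6917 -0.0091  0.1558] psi 1.37 tilt 10.67 F [-3.7  0.1  0.4] gap 0.0114 q [ 0.05  0.62  1.52 -0.22  1.01  0.14]
```

View pics/s5.png

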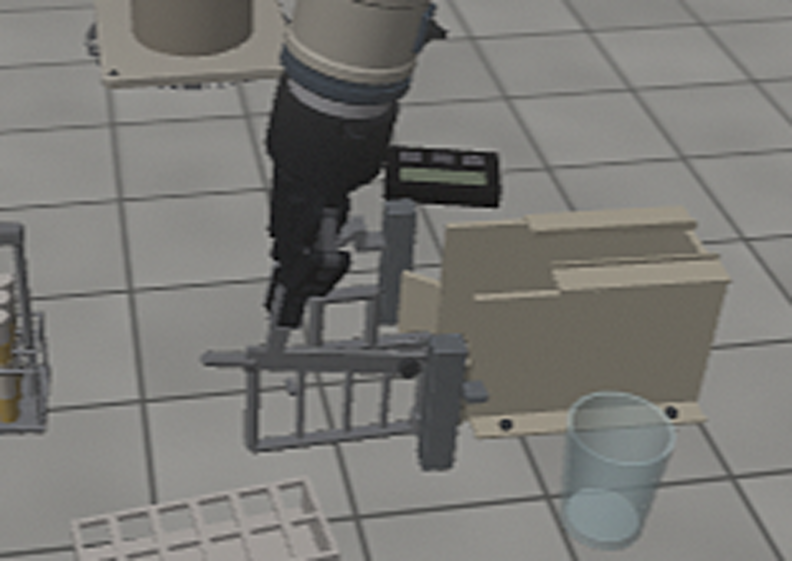

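```bash
python3 -m crank '0 0.7 -3.7 0.7 -0.1 -0.02 0.5; 0 0.7 -3.7 0.7 -0.1 -0.02 0.5; 2.7 0 0 0 0.23 0.46 0.5; 2.7 0 0 0 0.23 0.46 0.5; 2.7 0 0 0 0.23 0.46 0.5; 2.7 0 0 0 0.23 0.46 0.5; 0 0 0 0 0 0 0.5; 0 0 0 0 0 0 3; 0 0 0 0 0 0 3; 0 0 0 0 0 0 3'
python3 - <<'E'
from plan import *
show()
straight([.66,-.03,.24],-4.6,4,5)
E
```

```text
t: 8.65
tool_pos: [0.7082, -0.0176, 0.1392]
ee_rot: [-0.001, 0.997, 0.077, -0.0]
force: [0.0, 0.6, 0.4]
finger_gap: 0.0301
t 8.65 tcp [ 0.7082 -0.0176  0.1392] psi 8.79 tilt 0.11 F [0.  0.6 0.4] gap 0.0301 q [-0.04  0.66  1.49  0.    1.   -0.2 ]
-0.02 0.01 3.35 -1.24 0.12 -2.52 5; -0.03 0.01 3.35 -1.23 0.19 -2.52 5; -0.02 0.02 3.34 -1.22 0.26 -2.52 5; -0.03 0.01 3.35 -1.2 0.34 -2.52 5
```

```bash
python3 -m crank '0 0 0 0 0 1 3; 0 0 0 0 0 -1 3; 0 0 0 0 0 -2 3; 0 0 0 0 0 -4 3; 0 0 0 0 0 -4 3; 0 0 0 0 0 0 3'
python3 - <<'E'
from plan import *
show()
straight([.587,-.235,.245],-4.65,7,6)
E
```

```text
t: 9.25
tool_pos: [0.7116, -0.0181, 0.2466]
ee_rot: [-0.0, 0.997, 0.077, 0.005]
force: [0.9, -0.4, -0.3]
finger_gap: 0.0301
t 9.25 tcp [ 0.7116 -0.0181  0.2466] psi 8.83 tilt 0.55 F [ 0.9 -0.4 -0.3] gap 0.0301 q [-0.04  0.54  1.42  0.    1.17 -0.2 ]
-0.01 -0.08 1.93 -2.23 2.79 0 6; -0 -0.08 1.92 -2.14 2.86 0.01 6; -0.01 -0.08 1.93 -2.05 2.93 0.01 6; -0.01 -0.08 1.93 -1.94 3 0.01 6; -0 -0.07 1.92 -1.84 3.06 0.01 6; -0.01 -0.08 1.93 -1.74 3.13 0.02 6; -0 -0.08 1.92 -1.63 3.17 0.02 6
```

```bash
python3 -m crank '0 0 1.9 -2.2 2.8 0 6; 0 0 1.9 -2.1 2.9 0 6; 0 0 1.9 -2 2.9 0 6; 0 0 1.9 -1.9 3 0 6; 0 0 1.9 -1.8 3.1 0 6; 0 0 1.9 -1.7 3.1 0 6; 0 0 1.9 -1.6 3.2 0 6; 0 0 0 0 0 0 6; 0 0 0 0 0 0 6; 0 0 0 0 0 0 6'
python3 - <<'E'
from plan import *
from h import *
from bench import get_image
show()
p,r=cur()
d=get_image("wrist");cv2.imwrite("pics/w3.png",d["frame"][:,:,::-1])
T=np.eye(4);T[:3,:3]=r.as_matrix();T[:3,3]=p
W=cloud(d,T@d["hand_eye"])
topview(W,.48,.78,-.38,.06,"w3t",s=1400,zmax=.2)
q=W.reshape(-1,3);q=q[(q[:,2]>.155)&(q[:,2]<.18)&(q[:,1]<-.1)]
print(len(q),q.mean(0),q.min(0),q.max(0)); c=q.mean(0);v=np.linalg.svd((q-c)[:,:2],full_matrices=False)[2][0];print(np.degrees(np.arctan2(*v)))
d=get_image("scene");crop(d,140,480,150,300,2.3,"s6")
E
```

```text
t: 10.25
tool_pos: [0.5869, -0.2348, 0.2389]
ee_rot: [-0.001, 0.999, -0.039, -0.001]
force: [-0.0, -0.2, -0.6]
finger_gap: 0.06
t 10.25 tcp [ 0.5869 -0.2348  0.2389] psi -4.42 tilt 0.14 F [-0.  -0.2 -0.6] gap 0.06 q [-0.4   0.44  1.61  0.    1.09 -0.32]
2875 [ 0.58671257 -0.24311834  0.16598732] [ 0.57517021 -0.32096179  0.15646141] [ 0.597298   -0.17940524  0.16865184]
-175.46164003128413
```

View pics/w3.png

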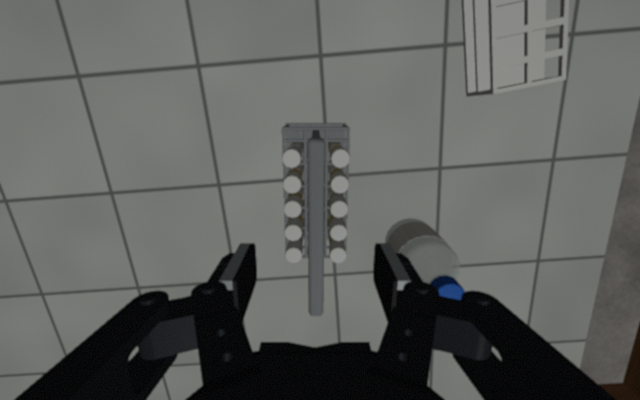

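View pics/w3t.png

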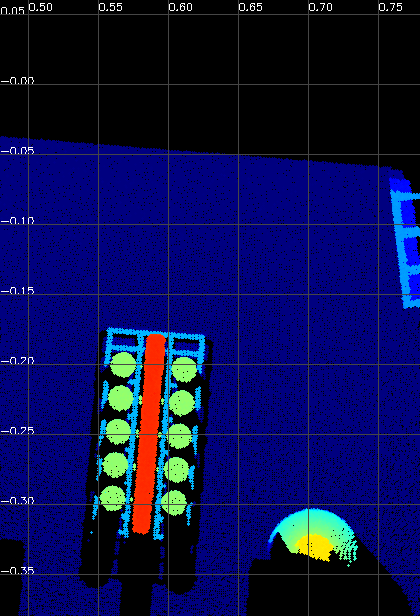

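View pics/s6.png

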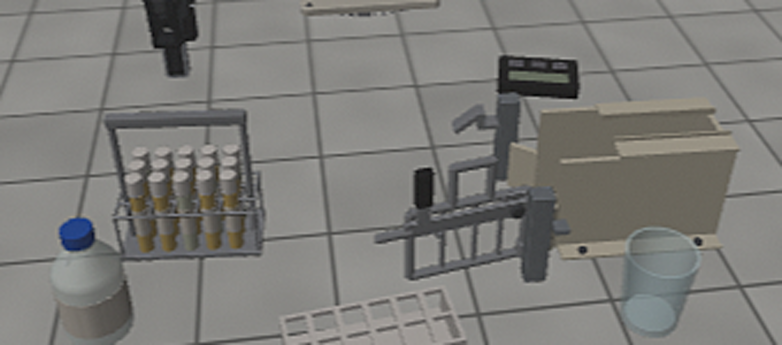

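Run:
```python
from plan import *
straight([.5861,-.2502,.152],-4.54,4,4)
```

```text
-0.02 0.03 0.04 0.01 0.4 2.17 4; -0.03 0.02 0.05 0.01 0.4 2.17 4; -0.02 0.03 0.04 0.01 0.39 2.17 4; -0.02 0.02 0.05 0 0.4 2.17 4
```

```bash
python3 -m crank '0 0 0 0 0.4 2.2 4; 0 0 0 0 0.4 2.2 4; 0 0 0.2 0 0.4 2.2 4; 0 0 0 0 0.4 2.1 4; 0 0 0 0 0 0 4; 0 0 0 0 0 0 2; 0 0 0 0 0 0 0.5; 0 0 0 0 0 0 0.5; 0 0 0 0 0 0 0.5; 0 0 0 0 0 0 0.5'
python3 - <<'E'
from plan import *
show()
E
```

```text
t: 11.35
tool_pos: [0.5863, -0.2512, 0.1533]
ee_rot: [-0.001, 0.999, -0.041, 0.001]
force: [2.7, 4.3, 6.7]
finger_gap: 0.0108
t 11.35 tcp [ 0.5863 -0.2512  0.1533] psi -4.65 tilt 0.09 F [2.7 4.3 6.7] gap 0.0108 q [-0.42  0.55  1.66  0.    0.94 -0.34]
```

```bash
python3 -m crank '0 0 0 0 0 -0.3 0.5; 0 0 0 0 0 -0.3 0.5; 0 0 0 0 0 0 0.5; 0 0 0 0 0 0 0.5'
python3 - <<'E'
from plan import *
show()
t=bay(0,-.06,0);t[2]=cur()[0][2]
print(t);straight(t,-2.45,9,.5)
E
```

```text
t: 11.75
tool_pos: [0.5845, -0.2512, 0.1572]
ee_rot: [-0.001, 0.999, -0.041, -0.002]
force: [0.3, 0.3, -6.2]
finger_gap: 0.0107
t 11.75 tcp [ 0.5845 -0.2512  0.1572] psi -4.66 tilt 0.21 F [ 0.3  0.3 -6.2] gap 0.0107 q [-0.42  0.54  1.66  0.    0.95 -0.34]
[0.60643515 0.04035485 0.15719028]
-0.01 0.02 -0.25 -0.02 -3.25 0.01 0.5; -0.01 0.02 -0.24 -0.01 -3.25 0 0.5; -0.01 0.02 -0.25 0.01 -3.25 0.01 0.5; -0.02 0.02 -0.24 0.02 -3.25 -0 0.5; -0.01 0.02 -0.25 0.04 -3.25 0 0.5; -0.01 0.02 -0.24 0.05 -3.24 0.01 0.5; -0.01 0.03 -0.25 0.06 -3.25 -0 0.5; -0.01 0.02 -0.24 0.08 -3.25 -0 0.5; -0.01 0.02 -0.25 0.09 -3.25 -0 0.5
```

```bash
python3 -m crank '0 0 -0.2 0 -1 0 0.5; 0 0 -0.2 0 -2 -0.1 0.5; 0 0 -0.2 0 -2 0 0.5; 0 0 -0.2 0 -2 0 0.5; 0 0 -0.2 0 -2 0 0.5; 0 0 -0.2 0 -2 0 0.5; 0 0 -0.2 0 -2 0 0.5; 0 0 -0.2 0 -2 0 0.5; 0 0 -0.2 0.1 -2 0 0.5; 0 0 -0.2 0.1 -2 0 0.5'
python3 - <<'E'
from plan import *
show()
t=bay(0,-.06,0);t[2]=.158
print(t);straight(t,-2.45,5,.5)
E
```

```text
t: 12.75
tool_pos: [0.599, -0.0603, 0.1589]
ee_rot: [-0.001, 1.0, -0.023, -0.001]
force: [0.2, -0.3, -7.8]
finger_gap: 0.011
t 12.75 tcp [ 0.599  -0.0603  0.1589] psi -2.62 tilt 0.17 F [ 0.2 -0.3 -7.8] gap 0.011 q [-0.12  0.5   1.74  0.    0.91 -0.08]
[0.60643515 0.04035485 0.158     ]
-0.02 0.03 -0.04 0.06 -2.02 0.02 0.5; -0.02 0.03 -0.03 0.05 -2.02 0.02 0.5; -0.02 0.03 -0.04 0.06 -2.01 0.02 0.5; -0.02 0.03 -0.03 0.06 -2.02 0.02 0.5; -0.02 0.02 -0.04 0.07 -2.02 0.02 0.5
```

```bash
python3 -m crank '0 0 0 0 -2 0 0.5; 0 0 0 0.1 -2 0 0.5; 0 0 0 0.1 -2 0 0.5; 0 0 0 0.1 -1.5 0 0.5; 0 0 0 0 0 0 0.5; 0 0 0 0 0 0 0.5; 0 0 0 0 0 0 0.5'
python3 - <<'E'
from plan import *
from h import *
from bench import get_image
show()
p,r=cur()
d=get_image("wrist");cv2.imwrite("pics/w4.png",d["frame"][:,:,::-1])
T=np.eye(4);T[:3,:3]=r.as_matrix();T[:3,3]=p
W=cloud(d,T@d["hand_eye"])
topview(W,.48,.76,-.12,.34,"w4t",s=1700,zmax=.2)
d=get_image("scene");crop(d,240,480,150,300,3.3,"s7")
t=bay(0,-.07,0);print(t)
E
```

```text
t: 13.45
tool_pos: [0.6057, 0.0124, 0.1592]
ee_rot: [-0.001, 1.0, -0.023, -0.001]
force: [-0.7, 0.0, -6.7]
finger_gap: 0.0107
t 13.45 tcp [0.6057 0.0124 0.1592] psi -2.66 tilt 0.14 F [-0.7  0.  -6.7] gap 0.0107 q [0.   0.5  1.73 0.   0.92 0.05]
[0.60600767 0.03036399 0.        ]
```

View pics/w4.png

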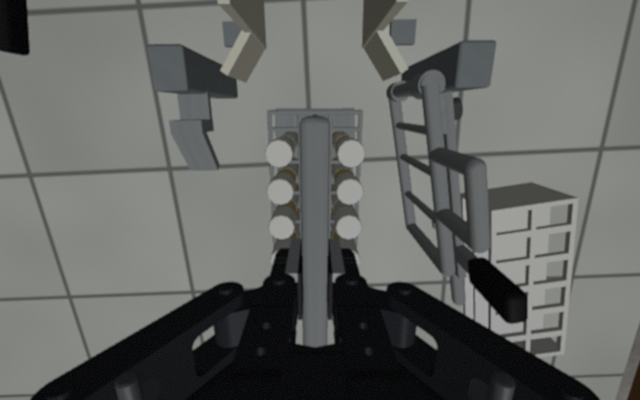

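View pics/w4t.png

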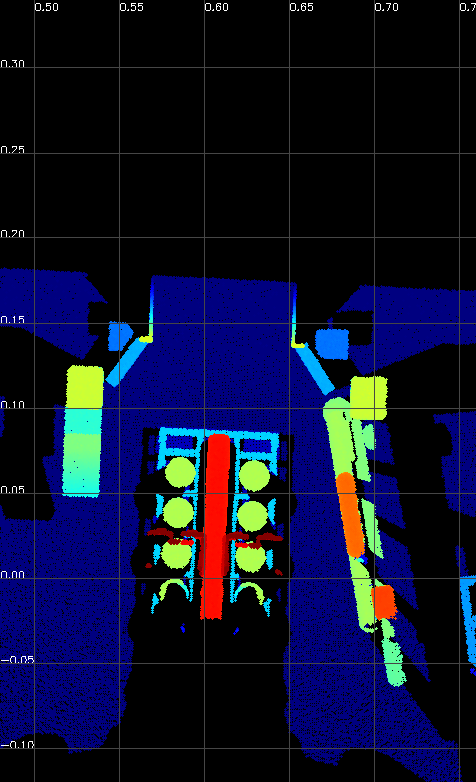

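View pics/s7.png

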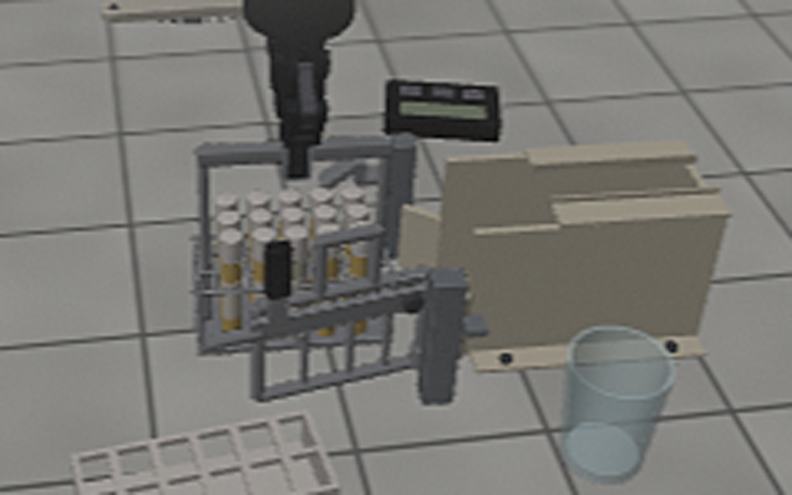

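```bash
python3 -m crank '0 0 -0.2 0 -1 0 0.5; 0 0 0 0 -1.5 0 0.5; 0 0 0 0 -1.5 0 0.5; 0 0 0 0 -1.5 0 0.5; 0 0 0 0 -1.5 0 0.5; 0 0 0 0 -1.5 0 0.5; 0 0 0 0 -1 0 0.5; 0 0 0 0 0 0 0.5; 0 0 0 0 0 0 0.5'
python3 - <<'E'
from plan import *
from h import *
from bench import get_image
show()
d=get_image("wrist");cv2.imwrite("pics/w5.png",d["frame"][:,:,::-1])
p,r=cur()
print("bay", R.from_euler('z',-YAW).apply(p-O))
E
```

```text
t: 14.45
tool_pos: [0.6098, 0.108, 0.1593]
ee_rot: [-0.001, 1.0, -0.021, -0.001]
force: [0.2, 0.4, -6.9]
finger_gap: 0.0105
t 14.45 tcp [0.6098 0.108  0.1593] psi -2.4 tilt 0.13 F [ 0.2  0.4 -6.9] gap 0.0105 q [0.16 0.52 1.7  0.   0.93 0.2 ]
bay [0.00054028 0.00738902 0.15933579]
```

View pics/w5.png

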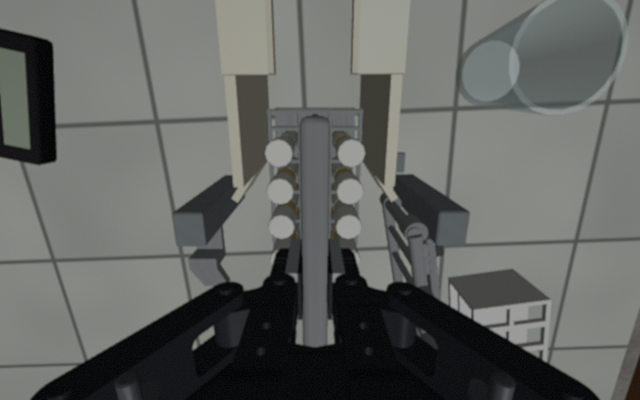

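```bash
python3 -m crank '0 0 0 0 -1 0 0.5; 0 0 0 0 -1.5 0 0.5; 0 0 0 0 -1.5 0 0.5; 0 0 0 0 -1.5 0 0.5; 0 0 0 0 -1.5 0 0.5; 0 0 0 0 -1.5 0 0.5; 0 0 0 0 -1.5 0 0.5; 0 0 0 0 -1.5 0 0.5; 0 0 0 0 -1 0 0.5; 0 0 0 0 0 0 0.5'
python3 - <<'E'
from plan import *
from h import *
from bench import get_image
show()
d=get_image("wrist");cv2.imwrite("pics/w6.png",d["frame"][:,:,::-1])
p,r=cur()
print("bay", R.from_euler('z',-YAW).apply(p-O))
d=get_image("scene");crop(d,280,480,150,280,4,"s8")
E
```

```text
t: 15.5
tool_pos: [0.6154, 0.2345, 0.1596]
ee_rot: [-0.001, 1.0, -0.021, -0.001]
force: [-0.4, 0.1, -6.9]
finger_gap: 0.0108
t 15.5 tcp [0.6154 0.2345 0.1596] psi -2.37 tilt 0.15 F [-0.4  0.1 -6.9] gap 0.0108 q [0.34 0.57 1.6  0.   0.97 0.38]
bay [0.00051741 0.13318235 0.15948773]
```

View pics/w6.png

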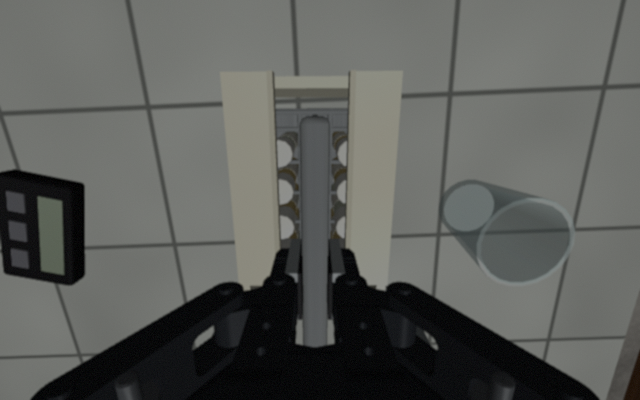

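View pics/s8.png

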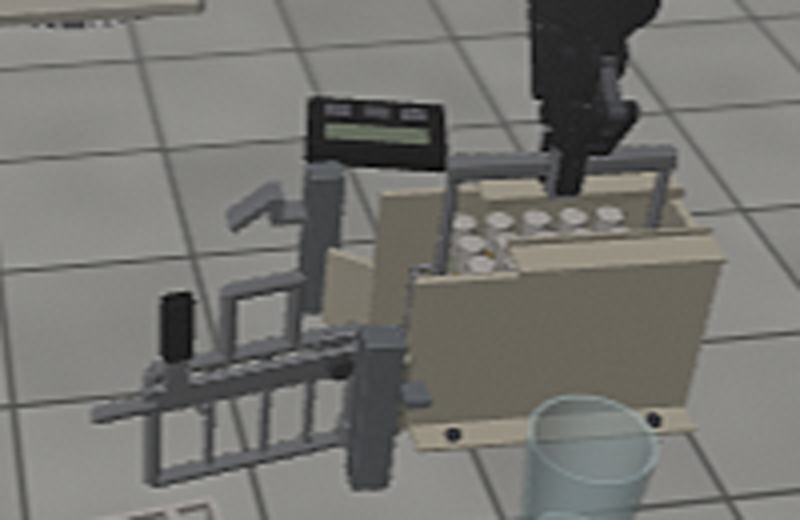

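```bash
python3 -m crank '0 0 0 0 0 0.2 0.5; 0 0 0 0 0 0.2 0.5; 0 0 0 0 0 0.05 0.5; 0 0 0 0 0 0 0.5; 0 0 0 0 0 0 0.5'; python3 -m crank '0 0 0 0 -0.2 0 0.5; 0 0 0 0 -0.2 0 0.5; 0 0 0 0 -0.2 0 0.5; 0 0 0 0 -0.2 0 0.5; 0 0 0 0 0 0 0.5'
```

```text
t: 16.1
tool_pos: [0.6154, 0.2326, 0.1551]
ee_rot: [-0.001, 1.0, -0.022, -0.001]
force: [-0.7, -0.1, -7.1]
finger_gap: 0.0109
t: 16.6
tool_pos: [0.6157, 0.2412, 0.1551]
ee_rot: [-0.001, 1.0, -0.021, -0.001]
force: [-0.5, 0.9, -6.4]
finger_gap: 0.0106
```

```bash
python3 -m crank '0 0 0 0 0 0.1 0.5; 0 0 0 0 0 0.05 0.5; 0 0 0 0 0 0 0.5; 0 0 0 0 0 0 0.5'; python3 -m crank '0 0 0 0 -0.1 0 0.5; 0 0 0 0 -0.1 0 0.5; 0 0 0 0 0 0 0.5; 0 0 0 0 0 0 0.5'
```

```text
t: 17.0
tool_pos: [0.6156, 0.2407, 0.1535]
ee_rot: [-0.001, 1.0, -0.021, -0.001]
force: [1.0, 0.3, -6.8]
finger_gap: 0.0108
t: 17.4
tool_pos: [0.6157, 0.2429, 0.1536]
ee_rot: [-0.001, 1.0, -0.021, -0.001]
force: [-0.9, -0.3, -6.0]
finger_gap: 0.0108
```

```bash
python3 -m crank '0 0 0 0 0 0.1 0.5; 0 0 0 0 0 0 0.5;0 0 0 0 0 0 0.5'; python3 -m crank '0 0 0 0 -0.1 0 0.5; 0 0 0 0 0 0 0.5;0 0 0 0 0 0 0.5'; python3 -m crank '0 0 0 0 -0.1 0 0.5; 0 0 0 0 0 0 0.5;0 0 0 0 0 0 0.5'; python3 -m crank '0 0 0 0 -0.1 0 0.5; 0 0 0 0 0 0 0.5;0 0 0 0 0 0 0.5'
```

```text
t: 17.7
tool_pos: [0.616, 0.2429, 0.1534]
ee_rot: [-0.001, 1.0, -0.021, -0.0]
force: [-2.0, 0.2, 1.7]
finger_gap: 0.0109
t: 18.0
tool_pos: [0.616, 0.2431, 0.1534]
ee_rot: [-0.0, 1.0, -0.021, -0.001]
force: [-3.0, -4.4, 4.0]
finger_gap: 0.0107
t: 18.3
tool_pos: [0.6161, 0.2438, 0.1537]
ee_rot: [-0.0, 1.0, -0.021, -0.001]
force: [-3.1, -7.2, 6.5]
finger_gap: 0.0111
t: 18.6
tool_pos: [0.6162, 0.2444, 0.154]
ee_rot: [0.0, 1.0, -0.021, -0.0]
force: [-3.6, -7.8, 9.2]
finger_gap: 0.0109
```

```bash
python3 -m crank '0 0 0 0 0 0 1.5; 0 0 0 0 0 0 4; 0 0 0 0 0 0 4; 0 0 0 0 0 -1 4; 0 0 0 0 0 -2.5 4; 0 0 0 0 0 -2.5 4; 0 0 0 0 1.5 -2 4; 0 0 0 0 1.5 0 4; 0 0 0 0 0 0 4; 0 0 0 0 0 0 4'
python3 - <<'E'
from plan import *
from h import *
from bench import get_image
show()
p,r=cur()
d=get_image("wrist");cv2.imwrite("pics/w7.png",d["frame"][:,:,::-1]);crop(d,220,420,20,200,4,"w7c")
T=np.eye(4);T[:3,:3]=r.as_matrix();T[:3,3]=p
W=cloud(d,T@d["hand_eye"])
topview(W,.54,.70,.12,.36,"w7t",s=2500,zmax=.2)
q=W.reshape(-1,3)
h=q[(q[:,2]>.155)&(q[:,2]<.18)&(abs(q[:,0]-.615)<.03)];
for a in(.18,.2,.22,.24,.26,.28,.3):
  m=abs(h[:,1]-a)<.006
  if m.any(): print(a,h[m].mean(0))
print("handle",h.min(0),h.max(0))
E
```

```text
t: 19.6
tool_pos: [0.6142, 0.2152, 0.2317]
ee_rot: [-0.001, 1.0, -0.022, -0.002]
force: [-0.4, 0.4, -0.2]
finger_gap: 0.04
t 19.6 tcp [0.6142 0.2152 0.2317] psi -2.51 tilt 0.2 F [-0.4  0.4 -0.2] gap 0.04 q [0.32 0.47 1.58 0.   1.1  0.36]
0.18 [0.61306705 0.18030171 0.16597234]
0.2 [0.61387027 0.19999748 0.16606334]
0.22 [0.61446672 0.21995354 0.16600621]
0.24 [0.61566409 0.24010475 0.16596358]
0.26 [0.61657692 0.26000387 0.16598707]
0.28 [0.61732493 0.28011975 0.16595709]
0.3 [0.61800402 0.30001764 0.16597536]
handle [0.60721288 0.17325896 0.16186221] [0.62407418 0.31445114 0.16848246]
```

View pics/w7c.png

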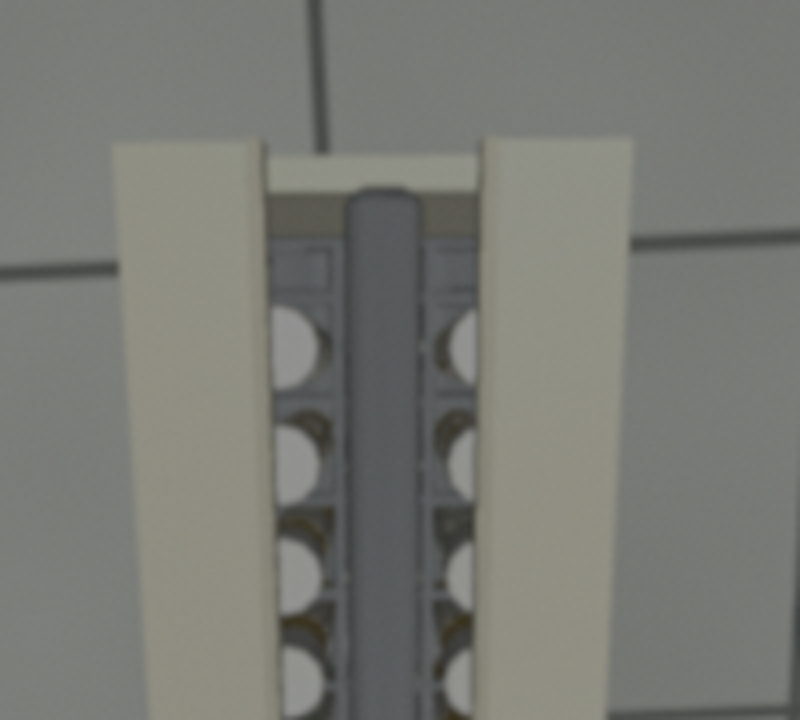

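View pics/w7t.png

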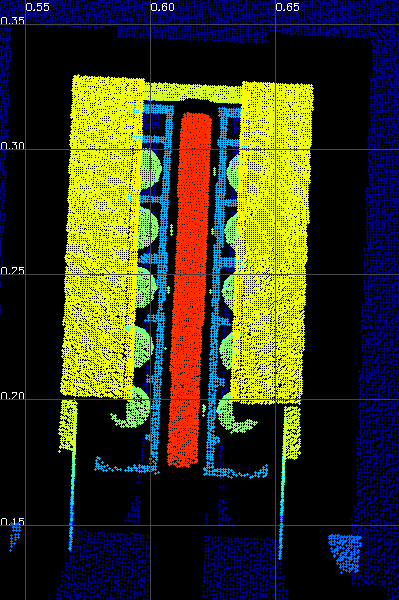

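```bash
python3 -m crank '0 0 0 0 -1.4 0 4; 0 0 0 0 -1.4 2 4; 0 0 0 0 0 2.5 4; 0 0 0 0 0 2.5 4; 0 0 0 0 0 0.9 4; 0 0 0 0 0 0 4; 0 0 0 0 0 0 1.5; 0 0 0 0 0 0 0.5; 0 0 0 0 0 0 0.5; 0 0 0 0 0 0 0.5'; python3 -m crank '0 0 0 0 0 -0.05 0.5; 0 0 0 0 0 0 0.5'; python3 -m crank '0 0 0 0 0 -0.05 0.5; 0 0 0 0 0 0 0.5'
```

```text
t: 20.65
tool_pos: [0.6162, 0.2443, 0.155]
ee_rot: [-0.001, 1.0, -0.021, -0.0]
force: [-1.8, 1.9, 6.3]
finger_gap: 0.0106
t: 20.85
tool_pos: [0.6161, 0.2443, 0.155]
ee_rot: [-0.001, 1.0, -0.021, -0.0]
force: [-2.4, 2.7, 6.3]
finger_gap: 0.0108
t: 21.05
tool_pos: [0.6161, 0.2442, 0.155]
ee_rot: [-0.001, 1.0, -0.021, -0.0]
force: [-1.3, 3.6, 5.3]
finger_gap: 0.011
```

```bash
python3 -m crank '0 0 0 0 0 -0.1 0.5; 0 0 0 0 0 0 0.5; 0 0 0 0 0 0 0.5'; python3 -m crank '0 0 0 0 0 -0.1 0.5; 0 0 0 0 0 0 0.5; 0 0 0 0 0 0 0.5'
```

```text
t: 21.35
tool_pos: [0.6154, 0.2434, 0.1551]
ee_rot: [-0.0, 1.0, -0.021, -0.001]
force: [-1.6, 2.0, -1.5]
finger_gap: 0.0106
t: 21.65
tool_pos: [0.6152, 0.2432, 0.1557]
ee_rot: [-0.0, 1.0, -0.021, -0.002]
force: [0.0, 0.0, -6.7]
finger_gap: 0.0106
```

Now almost unloaded; push to the stop in small steps.

```bash
python3 -m crank '0 0 0 0 -0.1 0 0.5; 0 0 0 0 0 0 0.5; 0 0 0 0 0 0 0.5'; python3 -m crank '0 0 0 0 -0.1 0 0.5; 0 0 0 0 0 0 0.5; 0 0 0 0 0 0 0.5';python3 -m crank '0 0 0 0 -0.1 0 0.5; 0 0 0 0 0 0 0.5; 0 0 0 0 0 0 0.5'
```

```text
t: 21.95
tool_pos: [0.6157, 0.2448, 0.1564]
ee_rot: [-0.001, 1.0, -0.021, -0.001]
force: [-0.0, -0.2, -5.7]
finger_gap: 0.0108
t: 22.25
tool_pos: [0.6158, 0.2458, 0.1566]
ee_rot: [-0.001, 1.0, -0.021, -0.001]
force: [0.8, -0.5, -6.4]
finger_gap: 0.0107
t: 22.55
tool_pos: [0.6159, 0.2466, 0.1566]
ee_rot: [-0.001, 1.0, -0.021, -0.001]
force: [-0.7, -1.9, -6.5]
finger_gap: 0.0109
```

```bash
python3 -m crank '0 0 0 0 -0.1 0 0.5; 0 0 0 0 0 0 0.5; 0 0 0 0 0 0 0.5'; python3 -m crank '0 0 0 0 -0.1 0 0.5; 0 0 0 0 0 0 0.5; 0 0 0 0 0 0 0.5'
```

```text
t: 22.85
tool_pos: [0.616, 0.2476, 0.1567]
ee_rot: [-0.001, 1.0, -0.021, -0.001]
force: [-0.6, -2.3, -5.3]
finger_gap: 0.0107
t: 23.15
tool_pos: [0.616, 0.2486, 0.1567]
ee_rot: [-0.001, 1.0, -0.021, -0.001]
force: [0.1, -3.9, -3.9]
finger_gap: 0.0104
```

```bash
python3 -m crank '0 0 0 0 0.1 0 0.5; 0 0 0 0 0 0.1 0.5; 0 0 0 0 0 0.1 0.5; 0 0 0 0 0 0.05 0.5; 0 0 0 0 0 0 0.5'; python3 -m crank '0 0 0 0 0 0 0.9; 0 0 0 0 0 0 1.4;  0 0 0 0 0 0 4; 0 0 0 0 0 0 4; 0 0 0 0 0 -1 4; 0 0 0 0 0 -2.5 4; 0 0 0 0 0 -2.5 4; 0 0 0 0 1.5 -2 4; 0 0 0 0 1.5 0 4; 0 0 0 0 0 0 4'; python3 -m crank '0 0 0 0 0 0 4;0 0 0 0 0 0 4'
python3 - <<'E'
from plan import *
from h import *
from bench import get_image
show()
p,r=cur()
d=get_image("wrist");crop(d,220,420,20,200,4,"w8c")
T=np.eye(4);T[:3,:3]=r.as_matrix();T[:3,3]=p
W=cloud(d,T@d["hand_eye"])
topview(W,.54,.70,.12,.36,"w8t",s=2500,zmax=.2)
q=W.reshape(-1,3)
h=q[(q[:,2]>.155)&(q[:,2]<.18)&(abs(q[:,0]-.615)<.03)];
for a in(.18,.2,.22,.24,.26,.28,.3):
  m=abs(h[:,1]-a)<.006
  if m.any(): print(a,h[m].mean(0))
print("handle",h.min(0),h.max(0))
E
```

```text
t: 23.65
tool_pos: [0.6163, 0.2473, 0.1559]
ee_rot: [-0.001, 1.0, -0.021, -0.0]
force: [-3.9, -7.3, 6.7]
finger_gap: 0.011
t: 24.65
tool_pos: [0.6148, 0.2163, 0.2346]
ee_rot: [-0.001, 1.0, -0.022, -0.001]
force: [-0.1, 0.3, 0.4]
finger_gap: 0.0402
t: 24.85
tool_pos: [0.6143, 0.2178, 0.2329]
ee_rot: [-0.001, 1.0, -0.021, -0.002]
force: [-0.1, 1.3, 0.1]
finger_gap: 0.0395
t 24.85 tcp [0.6143 0.2178 0.2329] psi -2.46 tilt 0.21 F [-0.1  1.3  0.1] gap 0.0395 q [0.32 0.47 1.57 0.   1.1  0.36]
0.18 [0.61249167 0.18064815 0.1660094 ]
0.2 [0.61321655 0.20002915 0.16614765]
0.22 [0.61441899 0.22008965 0.16603458]
0.24 [0.61494638 0.24003907 0.16590078]
0.26 [0.61586233 0.26011727 0.16604462]
0.28 [0.61665889 0.28009072 0.16607141]
0.3 [0.61725852 0.30009092 0.16605172]
handle [0.60656764 0.17440027 0.16208742] [0.62347237 0.31541203 0.1689215 ]
```

View pics/w8c.png

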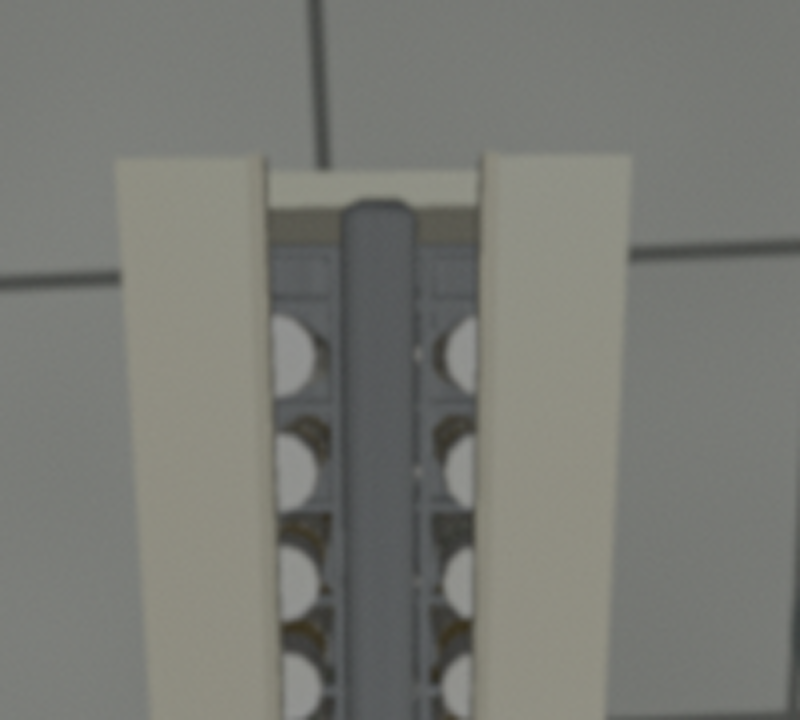

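View pics/w8t.png

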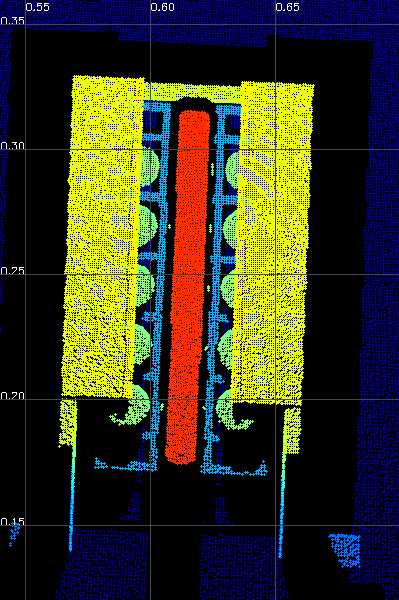

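Run:
```python
from plan import *
from h import *
from bench import get_image
p,r=cur()
d=get_image("wrist");np.savez("pics/w9.npz",**d)
T=np.eye(4);T[:3,:3]=r.as_matrix();T[:3,3]=p
W=cloud(d,T@d["hand_eye"])
Rb=R.from_euler('z',-YAW)
for u in (293,297,330,334):
  for v in range(60,100,2):
    b=Rb.apply(W[v,u]-O); print(u,v,(b*1000).round(1))
```

```text
293 60 [-24.7 245.   -0.3]
293 62 [-2.470e+01  2.428e+02  2.000e-01]
293 64 [-16.4 225.  117.8]
293 66 [-16.4 223.6 117.5]
293 68 [-16.6 222.4 116.1]
293 70 [-16.4 220.6 118.9]
293 72 [-16.8 219.8 113.9]
293 74 [-17.7 219.7 101.2]
293 76 [-18.9 219.8  85.4]
293 78 [-20.1 219.7  69.2]
293 80 [-21.5 219.6  50.6]
293 82 [-20.8 217.   60.1]
293 84 [-20.8 215.1  61.3]
293 86 [-24.8 217.3   5.8]
293 88 [-24.9 215.2   5. ]
293 90 [-24.9 213.1   5.9]
293 92 [-24.8 210.9   7.3]
293 94 [-25.  208.8   5.8]
293 96 [-21.1 204.4  59.9]
293 98 [-25.2 204.6   4.2]
297 60 [-20.3 245.2  -2.1]
297 62 [-20.3 243.1  -1.7]
297 64 [-13.5 225.2 116.1]
297 66 [-13.4 223.7 116.9]
297 68 [-13.5 222.3 116.7]
297 70 [-13.5 220.8 117.5]
297 72 [-13.7 219.7 114.5]
297 74 [-14.4 219.6 101.9]
297 76 [-15.4 219.7  85.9]
297 78 [nan nan nan]
297 80 [-17.6 219.7  49.8]
297 82 [-17.  216.9  60.8]
297 84 [-17.  215.2  60.4]
297 86 [-20.4 217.4   4.9]
297 88 [-20.4 215.2   5.7]
297 90 [-20.4 213.    6.5]
297 92 [-20.5 211.    5. ]
297 94 [-20.4 208.8   6.5]
297 96 [-17.2 204.4  61.1]
297 98 [-20.6 204.5   5. ]
330 60 [ 1.
[... 395 characters left out ...]
 215.2   5.4]
330 90 [ 16.8 213.    5.8]
330 92 [ 16.9 210.9   4.8]
330 94 [ 16.9 208.8   5.2]
330 96 [ 14.4 204.3  61.9]
330 98 [ 17.  204.5   5.3]
334 60 [ 21.2 245.   -1. ]
334 62 [2.110e+01 2.428e+02 2.000e-01]
334 64 [ 14.7 225.  117.1]
334 66 [ 14.6 223.4 118.7]
334 68 [ 14.8 222.3 116.6]
334 70 [ 14.7 220.7 117.6]
334 72 [ 15.  219.9 112.7]
334 74 [ 15.8 219.9  99.1]
334 76 [ 16.6 219.8  85. ]
334 78 [ 17.7 219.8  67.4]
334 80 [ 18.7 219.7  48.6]
334 82 [ 18.  216.8  61.4]
334 84 [ 18.1 215.2  60.3]
334 86 [ 21.3 217.3   4.5]
334 88 [ 21.4 215.3   3.5]
334 90 [ 21.4 213.1   5. ]
334 92 [ 21.3 210.8   7.1]
334 94 [ 21.4 208.8   5.2]
334 96 [ 18.4 204.4  59.8]
334 98 [ 21.4 204.4   6.7]
```

Run:
```python
from plan import *
from h import *
d=load("w9");p,r=cur()
T=np.eye(4);T[:3,:3]=r.as_matrix();T[:3,3]=p
W=cloud(d,T@d["hand_eye"])
B=R.from_euler('z',-YAW).apply(W.reshape(-1,3)-O).reshape(W.shape)*1000
for u in (290,293,297,330,334,338): print(u,[B[v,u].round(1).tolist() for v in (80,81,82)])
m=(B[...,2]>158)&(abs(B[...,0])<9)
for u in range(305,325,3):
  c=B[:,u];k=m[:,u]
  if k.any(): print(u,c[k,1].min().round(1),c[k,1].max().round(1),"n",k.sum(), np.where(k)[0][[0,-1]])
# rear of rack: all points low z near rear
k=(B[...,1]<80)&(B[...,1]>55)&(abs(B[...,0])<38)&(B[...,2]>2)
for z0,z1 in((2,20),(20,50),(50,70)):
  q=B[k&(B[...,2]>z0)&(B[...,2]<z1)]
  if len(q): print(z0,len(q),q.min(0).round(1),np.percentile(q[:,1],[2,10,50]).round(1))
```

```text
290 [[-24.3, 219.7, 50.9], [-23.6, 218.0, 59.8], [-23.6, 217.1, 60.3]]
293 [[-21.4, 219.7, 50.7], [-20.7, 217.9, 60.6], [-20.7, 217.1, 60.2]]
297 [[-17.5, 219.7, 49.9], [-16.9, 217.9, 60.6], [-16.9, 217.0, 60.9]]
330 [[14.9, 219.9, 47.8], [14.4, 218.0, 59.7], [14.3, 216.9, 61.9]]
334 [[18.8, 219.8, 48.7], [18.2, 217.9, 60.8], [18.1, 216.9, 61.5]]
338 [[22.9, 219.9, 47.4], [21.9, 217.8, 61.2], [21.9, 216.9, 61.3]]
305 127.5 213.1 n 109 [ 74 399]
308 76.9 214.6 n 254 [ 71 399]
311 75.1 215.4 n 256 [ 70 399]
314 75.1 215.4 n 256 [ 70 399]
317 75.0 215.3 n 256 [ 70 399]
320 75.9 214.7 n 255 [ 71 399]
323 128.4 213.0 n 182 [ 74 399]
2 38 [-17.7  70.2   4.8] [70.2 71.3 75.3]
50 134 [-33.6  70.8  58.6] [71.3 71.6 73.2]
```

Run:
```python
from plan import *
show()
straight([.6862,.037,.233],8.4,7,4)
```

```text
t 24.95 tcp [0.6144 0.218  0.2331] psi -2.43 tilt 0.19 F [ 0.3 -0.4 -1. ] gap 0.0399 q [0.32 0.47 1.57 0.   1.1  0.36]
-0.01 0.03 -1.55 1.13 2.54 -0.01 4; -0.01 0.02 -1.54 1.07 2.57 -0 4; -0.01 0.03 -1.55 0.99 2.6 -0 4; -0.02 0.02 -1.55 0.93 2.62 -0.01 4; -0.01 0.03 -1.55 0.85 2.65 0 4; -0.01 0.02 -1.54 0.79 2.67 0 4; -0.01 0.03 -1.55 0.71 2.69 0 4
```

```bash
python3 -m crank '0 0 -1.6 1.1 2.5 0 4; 0 0 -1.6 1.1 2.6 0 4; 0 0 -1.5 1 2.6 0 4; 0 0 -1.6 0.9 2.6 0 4; 0 0 -1.5 0.9 2.6 0 4; 0 0 -1.5 0.8 2.7 0 4; 0 0 -1.5 0.7 2.7 0 4; 0 0 0 0 0 0 4; 0 0 0 0 0 0 4; 0 0 0 0 0 0 4'
python3 - <<'E'
from plan import *
from h import *
from bench import get_image
show()
p,r=cur()
d=get_image("wrist");cv2.imwrite("pics/w10.png",d["frame"][:,:,::-1])
T=np.eye(4);T[:3,:3]=r.as_matrix();T[:3,3]=p
W=cloud(d,T@d["hand_eye"]);q=W.reshape(-1,3)
h=q[(q[:,2]>.147)&(q[:,2]<.16)&(abs(q[:,0]-.69)<.02)&(q[:,1]>.005)&(q[:,1]<.07)]
c=h.mean(0);v=np.linalg.svd((h-c)[:,:2],full_matrices=False)[2][0];print(len(h),c,h.min(0),h.max(0),np.degrees(np.arctan2(*v)))
straight([(h.min(0)+h.max(0))[0]/2,(h.min(0)+h.max(0))[1]/2,.142],8.4,5,4)
E
```

```text
t: 25.95
tool_pos: [0.6866, 0.0381, 0.2332]
ee_rot: [-0.001, 0.997, 0.073, -0.001]
force: [0.1, -0.1, -0.5]
finger_gap: 0.0403
t 25.95 tcp [0.6866 0.0381 0.2332] psi 8.38 tilt 0.19 F [ 0.1 -0.1 -0.5] gap 0.0403 q [ 0.04  0.53  1.48  0.    1.13 -0.11]
804 [0.68666127 0.03862418 0.15321828] [0.67882242 0.01260707 0.14708166] [0.69473255 0.06123936 0.15597468] 170.84408259909927
-0.02 0.02 0 0 0.03 1.83 4; -0.03 0.03 0 0 0.03 1.82 4; -0.02 0.02 0 0 0.03 1.83 4; -0.03 0.03 0 0 0.03 1.83 4; -0.02 0.02 0 0 0.03 1.83 4
```

View pics/w10.png

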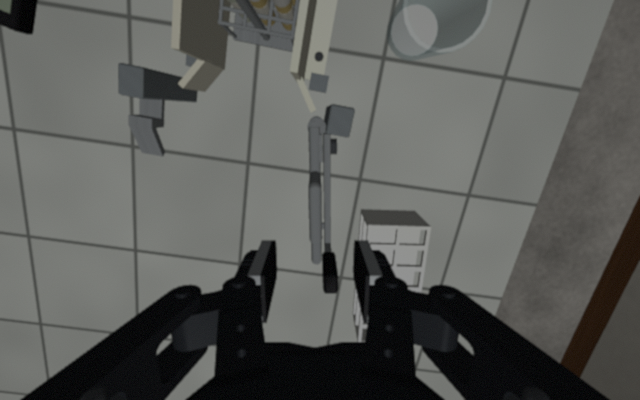

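```bash
python3 -m crank '0 0 -0.6 0 0 2 4; 0 0 0 0 0.1 2 4; 0 0 0 0 0 2 4; 0 0 0 0 0 2 4; 0 0 0 0 0 1.1 4; 0 0 0 0 0 0 3; 0 0 0 0 0 0 0.3; 0 0 0 0 0 0 0.3; 0 0 0 0 0 0 0.3; 0 0 0 0 0 0 0.3'; python3 -m crank '0 0 0 0 0 0 0.3'
python3 - <<'E'
from plan import *
show()
c=cur()
print(np.linalg.norm((c[0]-HINGE)[:2]))
v=(c[0]-HINGE)[:2]; print("gate angle", np.degrees(np.arctan2(v[1],v[0]))+180-np.degrees(YAW), )
N=27
G=[rot_about(c,[0,0,1],HINGE,-np.radians(98)*k/N) for k in range(1,N+1)]
rows(G,.3)
E
```

```text
t: 27.0
tool_pos: [0.6873, 0.0366, 0.1437]
ee_rot: [-0.001, 0.997, 0.078, -0.0]
force: [-2.0, 3.0, 3.9]
finger_gap: 0.0077
t: 27.1
tool_pos: [0.6874, 0.0366, 0.1437]
ee_rot: [-0.001, 0.997, 0.078, -0.0]
force: [-3.7, 2.3, 6.7]
finger_gap: 0.0084
t 27.1 tcp [0.6874 0.0366 0.1437] psi 8.95 tilt 0.12 F [-3.7  2.3  6.7] gap 0.0084 q [ 0.04  0.63  1.54  0.    0.98 -0.12]
0.061688692213192814
gate angle 102.1878912041715
0 0.01 3.63 -0.39 -0.01 0 0.3; 0 0.01 3.63 -0.39 -0 0 0.3; 0 0 3.63 -0.39 -0.01 0 0.3; 0 0.01 3.63 -0.39 -0.01 0 0.3; 0.01 0.01 3.63 -0.39 -0 0 0.3; -0 0.01 3.63 -0.39 -0.01 0 0.3; -0 0 3.63 -0.39 -0.01 0 0.3; -0 0.01 3.63 -0.4 -0 0 0.3; -0 0.01 3.63 -0.39 -0.01 0 0.3; 0 0.01 3.63 -0.39 -0.01 0 0.3
0 0 3.63 -0.39 -0.01 0 0.3; 0 0.01 3.63 -0.39 -0 0 0.3; 0 0.01 3.63 -0.39 -0.01 0 0.3; 0.01 0.01 3.62 -0.39 -0.01 0 0.3; -0 0 3.63 -0.39 -0 0 0.3; -0 0.01 3.63 -0.39 -0.01 0 0.3; -0 0.01 3.63 -0.39 -0.01 0 0.3; -0 0.01 3.63 -0.39 -0.01 0 0.3; 0 0 3.63 -0.39 -0 0 0.3; 0 0.01 3.63 -0.39 -0.01 0 0.3
0 0.01 3.63 -0.39 -0.01 0 0.3; 0 0.01 3.63 -0.4 -0 0 0.3; 0.01 0 3.63 -0.39 -0.01 0 0.3; -0 0.01 3.63 -0.39 -0.01 0 0.3; -0 0.01 3.63 -0.39 -0 0 0.3; -0 0.01 3.63 -0.39 -0.01 0 0.3; -0 0 3.63 -0.39 -0.01 0 0.3
```

```bash
python3 -m crank '0 0 2 -0.22 0 0 0.3; 0 0 3.6 -0.39 -0.01 0 0.3; 0 0 3.6 -0.39 -0.01 0 0.3; 0 0 3.6 -0.39 0 0 0.3; 0 0 3.6 -0.39 -0.01 0 0.3; 0 0 3.6 -0.39 -0.01 0 0.3; 0 0 3.6 -0.39 0 0 0.3; 0 0 3.6 -0.39 -0.01 0 0.3; 0 0 3.6 -0.39 -0.01 0 0.3; 0 0 3.6 -0.39 0 0 0.3'; python3 -m crank '0 0 3.6 -0.39 -0.01 0 0.3; 0 0 3.6 -0.39 -0.01 0 0.3; 0 0 3.6 -0.39 0 0 0.3; 0 0 3.6 -0.39 -0.01 0 0.3; 0 0 3.6 -0.39 -0.01 0 0.3; 0 0 3.6 -0.39 0 0 0.3; 0 0 3.6 -0.39 -0.01 0 0.3; 0 0 3.6 -0.39 -0.01 0 0.3; 0 0 3 -0.32 0 0 0.3; 0 0 2 -0.22 0 0 0.3'
python3 - <<'E'
from plan import *
show()
c=cur()
print(np.linalg.norm((c[0]-HINGE)[:2]))
v=(c[0]-HINGE)[:2]; print("gate angle", np.degrees(np.arctan2(v[1],v[0]))+180-np.degrees(YAW), )
E
```

```text
t: 28.1
tool_pos: [0.6514, 0.0413, 0.1437]
ee_rot: [-0.001, 0.975, -0.221, 0.0]
force: [-0.9, 2.3, 4.4]
finger_gap: 0.0081
t: 29.1
tool_pos: [0.6246, 0.0651, 0.1437]
ee_rot: [-0.001, 0.869, -0.495, 0.0]
force: [1.0, 1.1, 3.2]
finger_gap: 0.0079
t 29.1 tcp [0.6246 0.0651 0.1437] psi -59.35 tilt 0.11 F [1.  1.1 3.2] gap 0.0079 q [0.08 0.55 1.69 0.   0.91 1.12]
0.06148511885419644
gate angle 34.10926362494793
```

```bash
python3 -m crank '0 0 2.5 -0.27 0 0 0.3; 0 0 2.5 -0.27 -0.01 0 0.3; 0 0 2.5 -0.27 0 0 0.3; 0 0 2.5 -0.27 -0.01 0 0.3; 0 0 2.5 -0.27 0 0 0.3; 0 0 2 -0.22 0 0 0.3; 0 0 1.5 -0.16 0 0 0.3; 0 0 1.5 -0.16 0 0 0.3; 0 0 0 0 0 0 0.3'
python3 - <<'E'
from plan import *
show()
from bench import *
from h import *
c=cur()
v=(c[0]-HINGE)[:2]; print("gate angle", np.degrees(np.arctan2(v[1],v[0]))+180-np.degrees(YAW), np.linalg.norm(v))
d=get_image("scene");crop(d,320,480,150,290,5,"s9")
d=get_image("side");crop(d,220,360,170,280,5,"s9b")
E
```

```text
t: 30.0
tool_pos: [0.6174, 0.0826, 0.1437]
ee_rot: [-0.001, 0.784, -0.621, -0.0]
force: [1.0, 1.4, 5.6]
finger_gap: 0.0078
t 30.0 tcp [0.6174 0.0826 0.1437] psi -76.82 tilt 0.12 F [1.  1.4 5.6] gap 0.0078 q [0.11 0.54 1.7  0.   0.9  1.45]
gate angle 16.38944117950579 0.061384557157884274
```

View pics/s9.png

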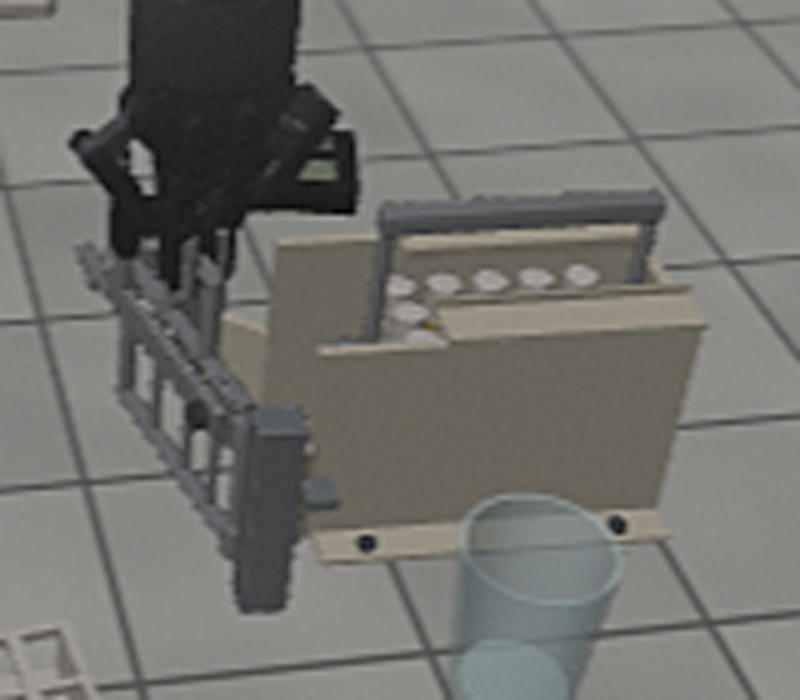

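View pics/s9b.png

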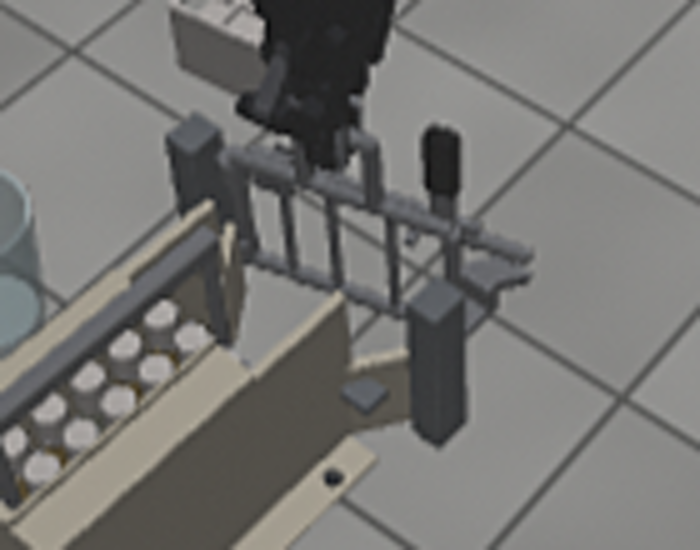

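Nose near the ramp; rack well clear. Closing slowly.

```bash
python3 -m crank '0 0 1 -0.11 0 0 0.3; 0 0 1 -0.11 0 0 0.3; 0 0 1 -0.11 0 0 0.3; 0 0 1 -0.11 0 0 0.3; 0 0 1 -0.11 0 0 0.3; 0 0 1 -0.11 0 0 0.3; 0 0 0 0 0 0 0.3';  python3 -m crank '0 0 1 -0.11 0 0 0.3; 0 0 1 -0.11 0 0 0.3; 0 0 1 -0.11 0 0 0.3; 0 0 1 -0.11 0 0 0.3;0 0 1 -0.11 0 0 0.3; 0 0 0 0 0 0 0.3'
python3 - <<'E'
from plan import *
show()
from bench import *
from h import *
c=cur()
v=(c[0]-HINGE)[:2]; print("gate angle", np.degrees(np.arctan2(v[1],v[0]))+180-np.degrees(YAW), np.linalg.norm(v))
d=get_image("side");crop(d,220,360,170,280,5,"s10b")
E
```

```text
t: 30.8
tool_pos: [0.6163, 0.0885, 0.1437]
ee_rot: [-0.001, 0.75, -0.661, -0.0]
force: [1.5, -1.5, 5.8]
finger_gap: 0.0079
t: 31.4
tool_pos: [0.6157, 0.0942, 0.1437]
ee_rot: [-0.001, 0.72, -0.693, -0.0]
force: [0.9, -1.0, 6.0]
finger_gap: 0.0078
t 31.4 tcp [0.6157 0.0942 0.1437] psi -87.81 tilt 0.1 F [ 0.9 -1.   6. ] gap 0.0078 q [0.13 0.54 1.7  0.   0.9  1.66]
gate angle 5.4151419481624545 0.06129320370083077
```

View pics/s10b.png

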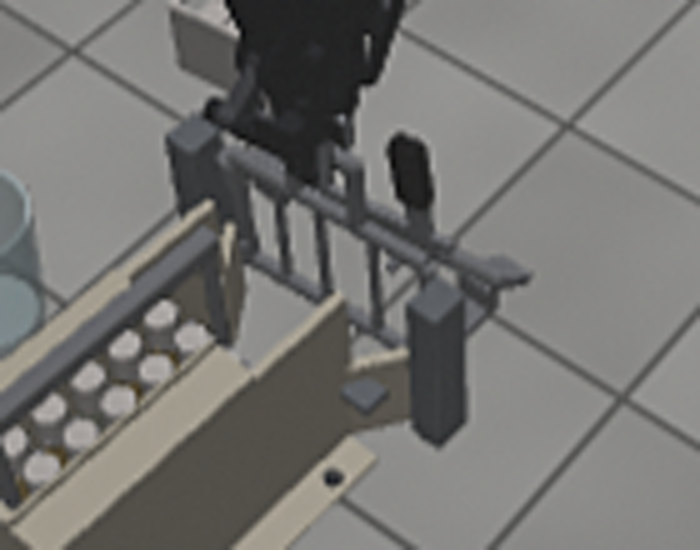

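```bash
python3 -m crank '0 0 0.6 -0.07 0 0 0.3; 0 0 0.6 -0.07 0 0 0.3; 0 0 0.6 -0.06 0 0 0.3; 0 0 0.6 -0.07 0 0 0.3; 0 0 0.6 -0.06 0 0 0.3; 0 0 0 0 0 0 0.3';  python3 -m crank '0 0 0.5 -0.05 0 0 0.3; 0 0 0.5 -0.05 0 0 0.3; 0 0 0.5 -0.06 0 0 0.3; 0 0 0 0 0 0 0.3; 0 0 0 0 0 0 0.3'
python3 - <<'E'
from plan import *
show()
from bench import *
from h import *
c=cur()
v=(c[0]-HINGE)[:2]; print("gate angle", np.degrees(np.arctan2(v[1],v[0]))+180-np.degrees(YAW), np.linalg.norm(v))
d=get_image("side");crop(d,220,360,170,280,5,"s11b")
d=get_image("scene");crop(d,320,480,150,290,5,"s11")
E
```

```text
t: 32.05
tool_pos: [0.6156, 0.0977, 0.1437]
ee_rot: [0.001, -0.702, 0.712, 0.0]
force: [2.0, 0.2, 5.6]
finger_gap: 0.008
t: 32.55
tool_pos: [0.6157, 0.0992, 0.1437]
ee_rot: [0.001, -0.693, 0.721, 0.0]
force: [1.1, 0.1, 6.1]
finger_gap: 0.0077
t 32.55 tcp [0.6157 0.0992 0.1437] psi -92.29 tilt 0.11 F [1.1 0.1 6.1] gap 0.0077 q [0.14 0.54 1.7  0.   0.9  1.75]
gate angle 360.76523735746747 0.06126354550579918
```

View pics/s11b.png

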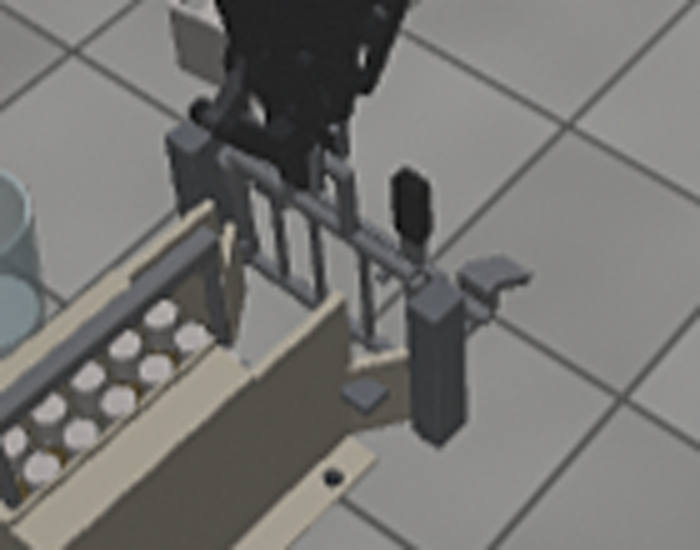

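View pics/s11.png

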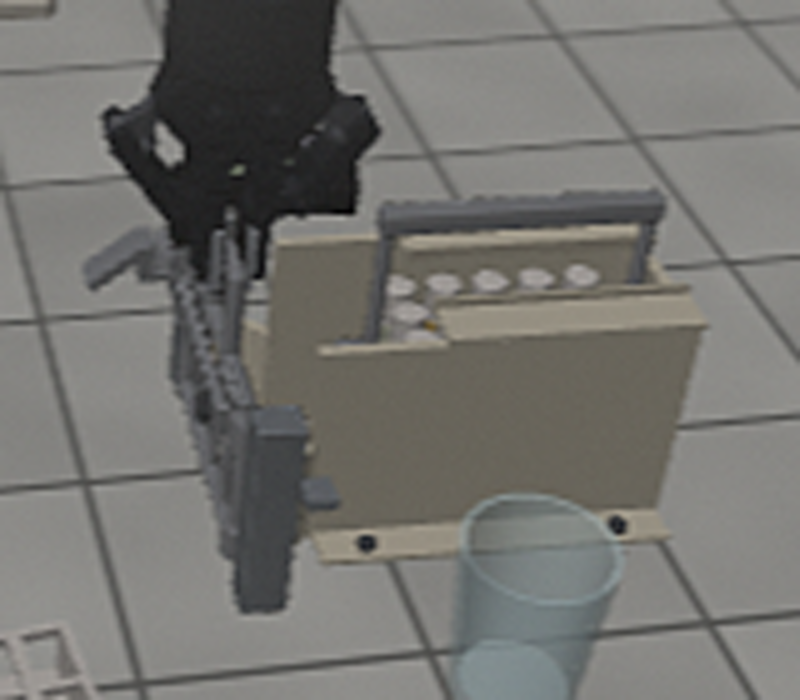

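```bash
python3 -m crank '0 0 0.3 -0.05 0 0 0.3; 0 0 0.2 -0.03 0 0 0.3; 0 0 0 0 0 0 0.3; 0 0 0 0 0 0 0.3'; python3 -m crank '0 0 0 0 0 0 0.9; 0 0 0 0 0 0 1.4; 0 0 0 0 0 0 2.4; 0 0 0 0 0 0 2.4; 0 0 0 0 0 -1 2.4; 0 0 0 0 0 -2.5 2.4; 0 0 0 0 0 -2.5 2.4; 0 0 0 0 1.5 -2 3; 0 0 0 0 1.5 0 4; 0 0 0 0 0 0 4';python3 -m crank '0 0 0 0 0 0 4;0 0 0 0 0 0 4'
python3 - <<'E'
from plan import *
from bench import *
from h import *
show()
p,r=cur()
d=get_image("wrist");cv2.imwrite("pics/w12.png",d["frame"][:,:,::-1])
T=np.eye(4);T[:3,:3]=r.as_matrix();T[:3,3]=p
W=cloud(d,T@d["hand_eye"]);B=R.from_euler('z',-YAW).apply(W.reshape(-1,3)-O)*1000
def st(n,m): q=B[m]; print(n,len(q),q.mean(0).round(1),q.min(0).round(1),q.max(0).round(1))
st("tab",(B[:,2]>145)&(B[:,0]<-25)&(B[:,0]>-70)&(B[:,1]<0)&(B[:,1]>-25))
st("ghandle",(B[:,2]>147)&(abs(B[:,0]-6)<30)&(abs(B[:,1])<15))
st("nose",(B[:,2]>86)&(B[:,2]<104)&(B[:,0]<-74)&(B[:,0]>-110)&(B[:,1]<-5)&(B[:,1]>-17))
b=B[(B[:,2]>92)&(B[:,2]<112)&(B[:,0]<20)&(B[:,0]>-90)&(B[:,1]<-7)&(B[:,1]>-15)]
for x in range(-90,20,10):
  k=b[abs(b[:,0]-x)<4]; print(x,len(k),k.mean(0).round(1) if len(k) else "")
topview(B/1000,-.12,.12,-.08,.24,"w12t",s=1800,zmax=.2)
d=get_image("scene");crop(d,320,480,150,290,5,"s12");cv2.imwrite("pics/s12f.png",d["frame"][:,:,::-1])
E
```

```text
t: 33.05
tool_pos: [0.6157, 0.0993, 0.1437]
ee_rot: [0.0, -0.69, 0.724, 0.0]
force: [1.1, -2.9, 5.6]
finger_gap: 0.008
t: 34.05
tool_pos: [0.5836, 0.1015, 0.2241]
ee_rot: [0.0, -0.69, 0.724, 0.001]
force: [-0.8, -0.2, 0.1]
finger_gap: 0.0398
t: 34.25
tool_pos: [0.5853, 0.1014, 0.2227]
ee_rot: [-0.0, -0.69, 0.724, 0.001]
force: [1.0, -0.5, -0.0]
finger_gap: 0.04
t 34.25 tcp [0.5853 0.1014 0.2227] psi -92.75 tilt 0.14 F [ 1.  -0.5 -0. ] gap 0.04 q [0.15 0.4  1.72 0.   1.03 1.77]
tab 847 [-39.  -14.2 190.5] [-56.1 -20.8 145.2] [-25.   -5.1 253.6]
ghandle 8899 [-8.000e+00 -2.000e-01  2.814e+02] [-18.8 -15.  147. ] [ 30.6  15.  310.4]
nose 30 [-92.3  -9.1  92.7] [-96.5 -14.5  90.2] [-83.2  -6.7  95.7]
-90 0 
-80 0 
-70 0 
-60 0 
-50 1 [-46.9  -8.1 101.8]
-40 69 [-39.7 -10.9 102.7]
-30 57 [-29.8 -10.8 100.3]
-20 63 [-20.3 -10.7 100.2]
-10 63 [-10.  -10.6 100.4]
0 64 [  0.2 -10.6 100.5]
10 66 [ 10.  -10.5 100.3]
```

View pics/w12.png

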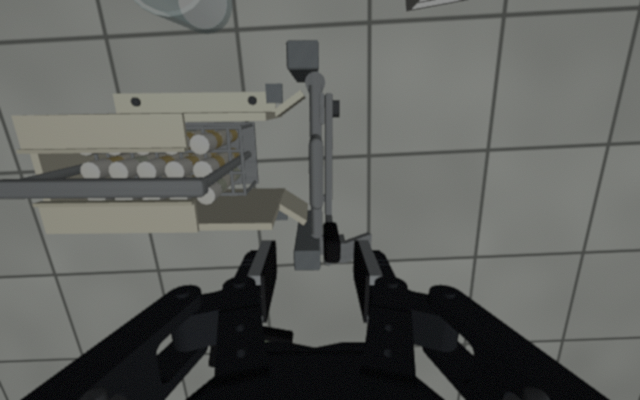

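View pics/w12t.png

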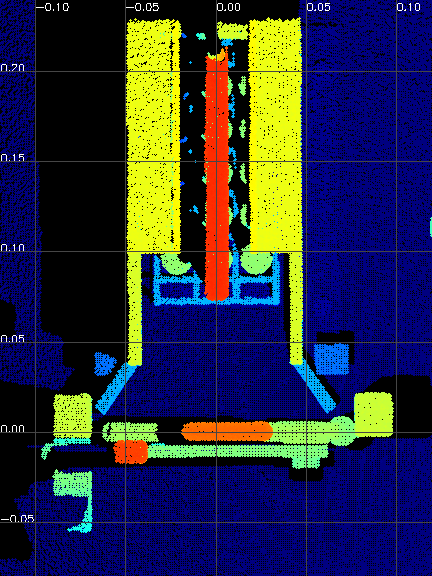

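View pics/s12.png

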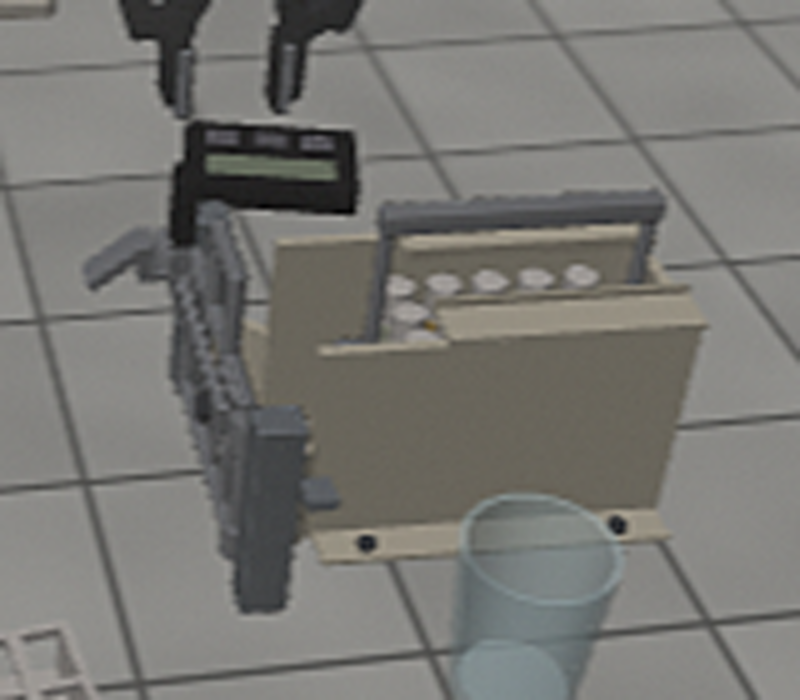

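```bash
python3 - <<'E'
import cv2,numpy as np
a=cv2.imread("pics/scene0.png").astype(int);b=cv2.imread("pics/s12f.png").astype(int)
for n,(u0,u1,v0,v1) in dict(bottle=(160,200,242,302),beaker=(408,446,246,298),empty=(260,345,274,328),timer=(362,392,174,192)).items():
    print(n,np.abs(a-b)[v0:v1,u0:u1].mean().round(2))
E
python3 -c "
from bench import job_done; print(job_done())"
```

```text
bottle 5.25
beaker 1.88
empty 2.12
timer 1.86
the job is handed in; nothing more can be done
None
```

The rack is in the bay against the back stop, the gate is shut, and the latch bar is down behind its catch. I handed the job in at about 34 s of the 72 s allowed.

**What I did**
- I lifted the latch bar by its tab about 0.19 rad, clear of the catch. I then swung the gate open to about 1.76 rad and lowered the bar.
- I carried the rack by its handle about 5 mm off the bench, in under the hood. The first push left it 1–2 mm short, so I gripped it again and pushed until I felt the stop.
- I swung the gate shut by its own handle, at about half a degree per step at the end. The bar was seen riding up the ramp and then dropping in.

**Last checks**
- **Rack:** its centre measured y ≈ 144.7–145.2 mm against 145 mm for fully home. The handle was level along its length and the rack was centred in the lane to within about 1 mm.
- **Gate and latch:** the gate lay along the gate line. The top of the bar was level at about 100 mm over the part in view, and its nose was around 92 mm high behind the lip. The fingers were clear of everything.
- **Bystanders:** before-and-after pictures of the beaker, empty rack and timer show only image noise. The bottle's patch differs a little more (5.3 against about 2 grey levels). I put this down to the rack no longer standing next to it, but I did not measure its position again.
- **Forces:** no wrist reading I took exceeded about 12 N.

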